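Park a glass bead tube behind the spring catch of a sloping tube rack

ROBOT

A 6-joint arm with a two-finger parallel gripper is mounted at the origin on the work surface. World frame = base frame: x ahead of the robot, y to its left, z up, the work surface at z = 0. Lengths are in m, angles in rad, forces in N, time in s.
With the tool pointing down it reaches from about 0.35 to 0.725 m from the base axis. Payload 4.3 kg.
Tool frame: the origin (TCP) lies on the centre line of the jaws, within the pads' length; the fingertips stand 25 mm ahead of it and the grasp point (between the pads) lies 6 mm ahead of it (arm.finger_overhang is the distance from the TCP to the fingertips, in m); x points along the fingers, z is the direction in which the jaws open and shut, and the axes are right-handed (so a half turn about x gives the same grasp; the last joint's range is limited). The gripper opens to 85 mm and grips with 20 to 120 N. Pads are 22 mm wide; open, the fingers measure 114 mm over their backs; the gripper's body (76 mm by 85 mm) begins 54 mm behind the grasp point. The pads swing forward as they close: fully open they stand 13 mm farther back than shut.
Start: joints at [-1.219, 0.377, 0.081, 1.274, 0, 1.46], TCP at [0.256, -0.515, 0.256] pointing down, gripper open.
Joint ranges: [-2.72, 2.72], [-0.84, 1.66], [-1.02, 1.22], [-1.77, 2.12], [-1.37, 1.28], [-3.14, 3.14]. Speed limits (rad/s): [2.57, 2.57, 3.14, 3.14, 3.14, 3.14].

INTERFACE

Orientations are given as a unit quaternion [x, y, z, w].
In Python, from cell import arm gives the robot as it stands.
- The arm moves only by the shell command python3 -m handwheel 'ROWS' [FORCE]. ROWS is JSON, one flat list of numbers, 7 for each row, row after row: the shift along the tool's x, y, z scaled (see below), then the turn, a rotation vector about the tool's x, y, z scaled (see below), then the closure, from 0 (fully open) to 1 (shut). A call has 1 to 5 rows; each row shifts and turns the commanded pose from where the row before left it, along the tool's axes as they then stand; what a row does not reach is not made up. The controller multiplies each number of a shift by 0.1 m and each number of a turn by pi/4 rad. A row lasts 1/10 s, in which the tool goes at most 50 mm and 8.59 degrees, less where a joint would pass 70% of its speed; a pose out of reach is approached as far as the arm can. A call with a number of a shift or a turn outside -1 to 1 is refused whole. A call with a gripper value outside its range is refused whole. The fingers move at their own pace and stop on an object; FORCE is the grip in N (left out, the last holds). Time passes only in rows, so rows that do not move let the fingers close. It gives the time, the measured TCP pose, the force and the opening at its end, in the units of the state.
- arm.state(): the state, without advancing time (a new reading comes with each control period).
- arm.grab_frame(name): name is "scene" or "top" or "wrist"; returns a dict with "frame" (384x512x3 uint8, red, green, blue), "depth" (384x512 float32, m along the optical axis (not along the pixel's ray), 0 where there is no reading), "fx", "fy", "cx", "cy" (pixels), "extrinsics" (4x4, takes a point from world to camera coordinates). Camera axes: x right, y down, z forward; pixel columns grow to the right and rows downward; lengths in m; the calibration is good to about 2 mm. A picture is of the moment at which its call begins.
- arm.hand_in(): hands the job in, once; it reports no verdict.
The state is a dict: "t": time; "joints": joint angles; "joint_velocities": joint speeds; "effort": joint torques, N m; "tool_pos": TCP position; "tcp_rot": TCP orientation; "ft_force": force on the tool from outside, world axes, zero at the start; "torque": the same for the moment, N m; "width": finger opening in m.
Only numpy, scipy, OpenCV 4.12 (cv2) and the standard library are available. Lean on these libraries where they do the work, as an engineer would, in place of code of your own. Each camera call takes 0.05 s, during which the arm holds its last target.

TASK

Pick up the wooden paddle from its rest and with it, not with the fingers, gently roll the glass bead tube that lies at the lip of the rack up its lane, past the sprung roller of the catch block and home against the block's back plate, so that it stays parked there by itself. Feel for the roller and the plate and do not force the glass. Then lay the paddle back in its rest and leave the other things on the bench alone.

Things in the scene. Friction and masses are not known exactly. Their poses are not given: they have to be found in the camera images.
- rack: fixed plywood rack, 290 long, 224 wide, two lanes 108 apart; the second holds a parked tube. Origin on the bench below lane_lip; x horizontal, up the working lane; y towards the second lane; z up. The lane climbs along x at 0.0873 rad (5 deg): two aluminium runners, 34 mm either side of the middle, between plywood walls 100 apart and 22 above the runners. A tube left short of the catch rolls back.
- lane_lip (a point): front lip of the working lane, rack's axes: lane middle, at the lip's inner face, level with the runners' tops, 70 mm above the bench. The lip is two stubs 8 mm high, 4 thick, 68 apart; the middle is open. Keep fingers outside the lip: cover and lane leave them no room
- cover_edge (a point): front edge of the lane's clear cover: 71 mm up the lane from lane_lip, 58 above the runners. Under it hangs the catch block, clamped anywhere along a slot, its place NOT measured: a sprung steel cross roller, 10 thick, underside 33 above the runners, 110 to 205 mm up the lane from the lip; a rigid back plate 24 behind it. Passing the roller takes 4 to 7 N, then it nips the tube to the plate
- tube_center (a point): glass tube with white end caps, a cylinder 36 mm in diameter, 92 long, 90 to 180 g, across the lane on the runners, resting at the lip, its rim 3 mm out beyond it. Centre of the tube, 18 above the runners; y is its axis, x and z turn as it rolls. Glass: push with 20 N at most
- paddle_grip (a point): wooden paddle, 60 g: straight bar 14 wide, 12 high, with a cross head 50 wide, 14 high, 8 thick on its front end. Middle of the bar's section where it is held; x along the bar to the head, z up. Head's flat front face 225 mm ahead, bar's rear end 90 behind. Carried with its centre line 14 above the runners and parallel to them, it pushes the tube and passes below the catch roller
- rest_cradle (a point): fixed dark wooden paddle rest: base 230 x 60 x 8 mm, two notched uprights 50 mm behind and 140 ahead of the point; notches 24 wide below, splayed, floor 26 above the bench, horns to 43. The point is where paddle_grip lies when the paddle is in its rest, 32 above the bench; x along the paddle to its head, z up
- jar: glass jar with steel lid, 66 mm in diameter, 85 high, origin under its centre; leave alone
- scoop: small open steel sorting scoop, 100 x 60 x 16 mm, origin under its centre; leave alone
- burnisher: burnisher, a thin hand tool 160 mm long and 10 mm thick, along x; origin on the bench where the steel meets the wooden handle; leave alone
Things that resemble listed ones, but are neither listed nor needed, are in the scene too. Leave any black or red look-alike of the part that bears tube_center alone.

How it is judged:
By the outcome, as a careful person would: the job done as asked, in the order asked, and still so for the second after the job is handed in, with the robot touching nothing.
It also fails if it takes over 67 s, if anything falls off the work surface, if the arm or the gripper's body presses on something with over 40 N, if the wrist force passes 120 N, or if a joint passes its speed limit or range.

## Working session

There is one attempt and no reset: what is moved stays moved. The work goes in short steps, Python scripts to look and compute and a shell command to move; the robot and the scene stay as the last step left them, time stands still between calls to the robot, and variables do not carry over. Pictures are saved under pics/ and viewed, and the job is handed in when it is done.

```bash
ls; mkdir -p pics
cat > h.py <<'E'
import numpy as np, cv2
from cell import arm
def grab(n):
    f=arm.grab_frame(n); return f
def save(f,fn,crop=None,s=1):
    im=f["frame"][:,:,::-1]
    if crop: x0,y0,x1,y1=crop; im=im[y0:y1,x0:x1]
    im=cv2.resize(im,None,fx=s,fy=s,interpolation=cv2.INTER_CUBIC); cv2.imwrite("pics/"+fn,im)
def px(f,u,v,d=None,z=None):
    E=np.array(f["extrinsics"]);R=E[:3,:3];t=E[:3,3]
    r=np.array([(u-f["cx"])/f["fx"],(v-f["cy"])/f["fy"],1.])
    c=-R.T@t; rw=R.T@r
    if z is not None: return c+rw*(z-c[2])/rw[2]
    if d is None: d=f["depth"][int(round(v)),int(round(u))]
    return c+rw*d
def proj(f,p):
    E=np.array(f["extrinsics"]);q=E[:3,:3]@np.array(p)+E[:3,3]
    return f["fx"]*q[0]/q[2]+f["cx"],f["fy"]*q[1]/q[2]+f["cy"]
E
python3 - <<'E'
from h import *
import pickle
print(arm.state())
for n in ["scene","top","wrist"]:
    f=grab(n); save(f,n+"0.png",s=1.5); pickle.dump(f,open(n+"0.pkl","wb")); print(n,f["fx"],f["fy"],f["cx"],f["cy"],np.round(f["extrinsics"],3).tolist())
E
```

```text
pics
{'t': 0.0, 'joints': array([-1.21933620e+00,  3.78048136e-01,  7.96427086e-02,  1.27436533e+00,
        1.88675873e-06,  1.46051059e+00]), 'joint_velocities': array([-0.00127715,  0.00039893,  0.00013665, -0.00012592,  0.00043701,
       -0.00018531]), 'effort': array([ 2.42712129e-03, -4.63599801e+01,  2.69879830e+01,  2.07183656e-02,
       -3.65059386e-04, -5.54737397e-06]), 'tool_pos': array([ 0.25598047, -0.51422606,  0.25537583]), 'tcp_rot': array([ 0.37275081,  0.60169589, -0.37188847,  0.60059792]), 'ft_force': array([-0.50965924,  0.37107013,  0.70540921]), 'torque': array([ 0.01104076, -0.00767704,  0.00113707]), 'width': 0.0851807994828313}
scene 491.9756657630431 491.9756657630431 254.0840788623754 191.78245178427824 [[-0.499, 0.867, 0.003, 0.379], [0.706, 0.409, -0.579, -0.301], [-0.503, -0.286, -0.815, 1.452], [0.0, 0.0, 0.0, 1.0]]
top 384.9746773936872 384.9746773936872 248.97410321244598 189.59977140948365 [[-0.001, -1.0, -0.001, -0.111], [-0.999, 0.001, -0.042, 0.585], [0.042, 0.001, -0.999, 0.877], [0.0, 0.0, 0.0, 1.0]]
wrist 322.0846694692401 322.0846694692401 259.7386468449899 191.04992372366578 [[0.447, -0.894, -0.003, -0.575], [-0.85, -0.426, 0.311, -0.042], [-0.28, -0.136, -0.95, 0.381], [0.0, 0.0, 0.0, 1.0]]
```

View pics/scene0.png

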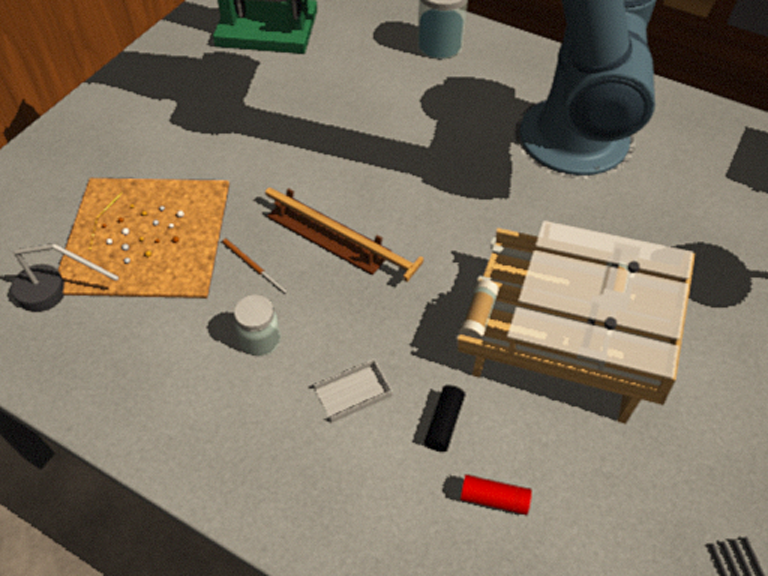

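View pics/top0.png

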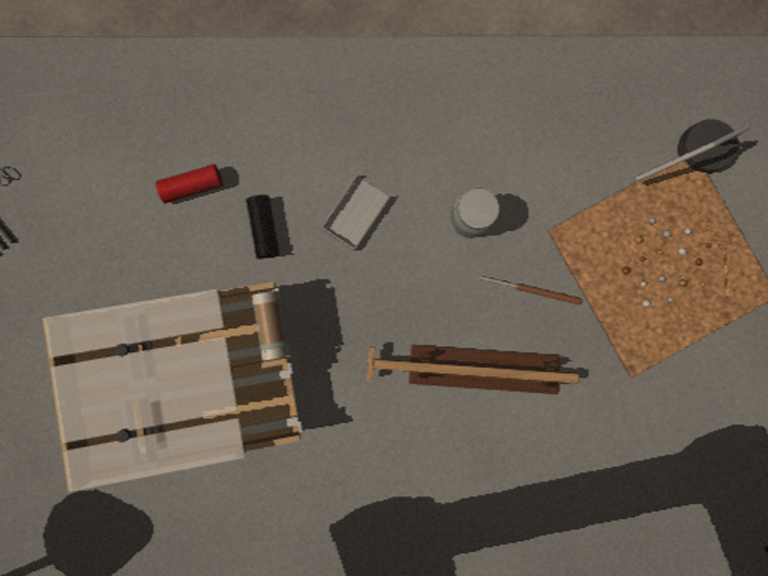

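View pics/wrist0.png

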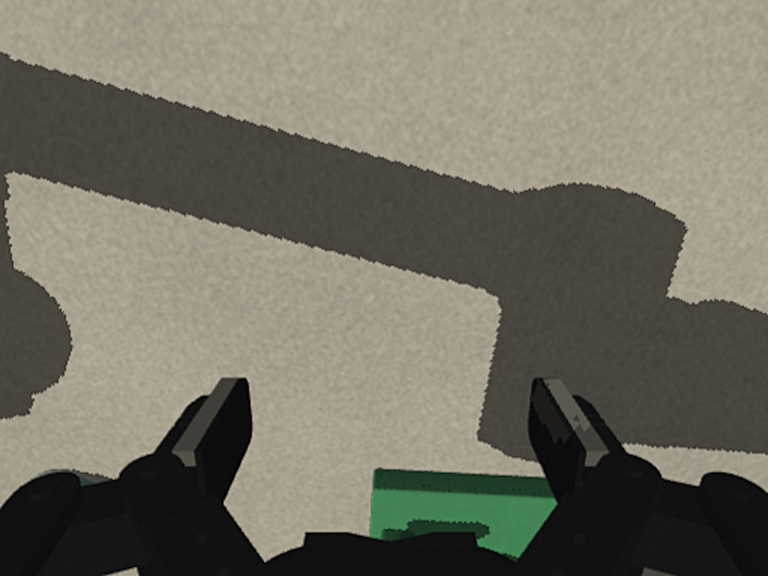

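Run:
```python
from h import *
import pickle
f=pickle.load(open("top0.pkl","rb")); save(f,"rack_top.png",(20,180,220,330),4); save(f,"pad_top.png",(235,210,405,280),4.5)
f=pickle.load(open("scene0.pkl","rb")); save(f,"rack_sc.png",(290,140,480,285),4); save(f,"pad_sc.png",(170,115,290,190),6)
```

```text
(no output)
```

View pics/rack_top.png

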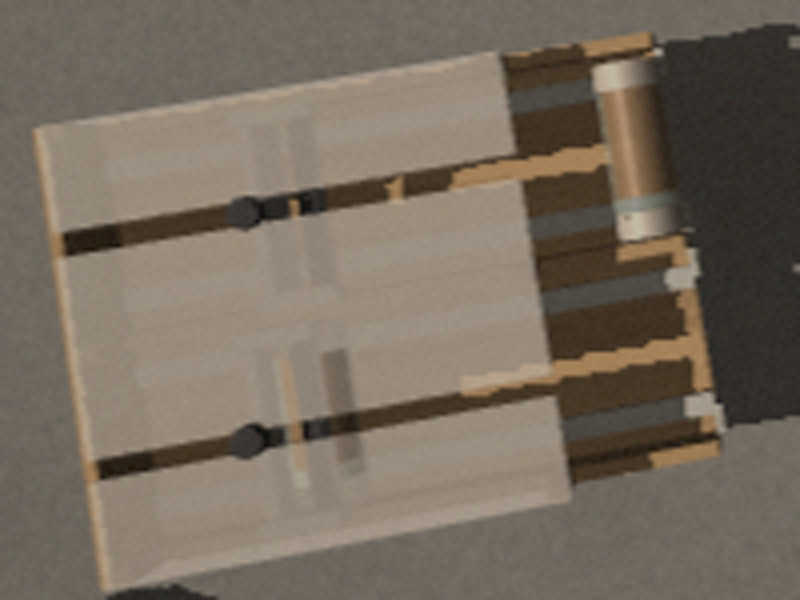

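View pics/pad_top.png

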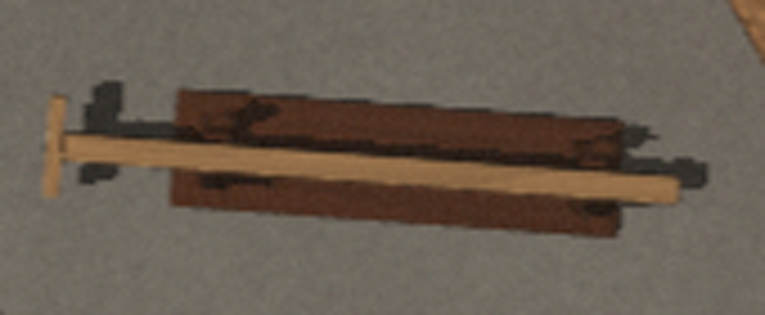

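View pics/rack_sc.png

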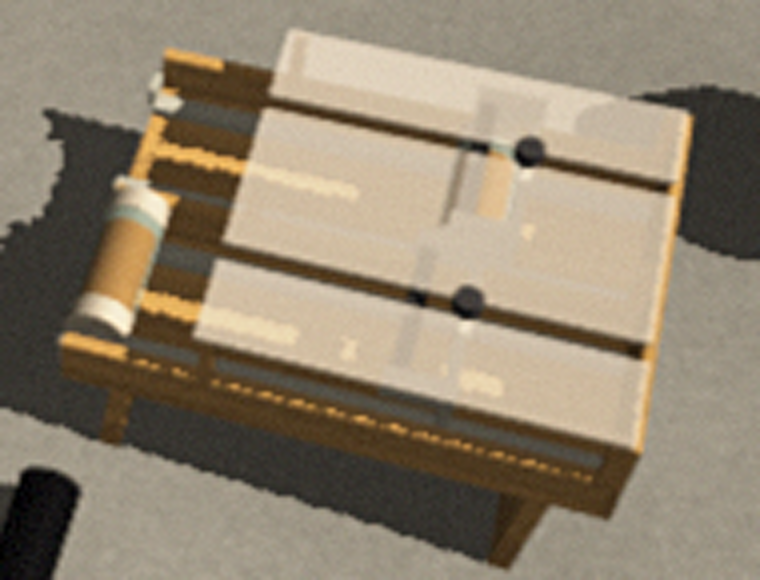

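View pics/pad_sc.png

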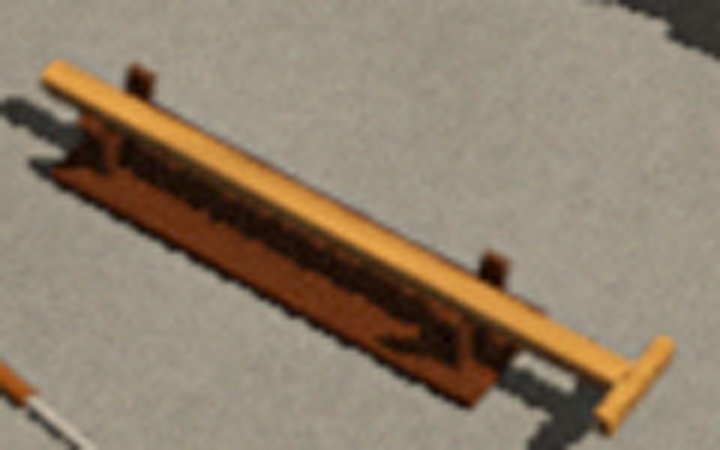

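Run:
```python
from h import *
import pickle
f=pickle.load(open("top0.pkl","rb")); g=pickle.load(open("scene0.pkl","rb"))
F=lambda u,v:(20+u/4,180+v/4)
G=lambda u,v:(290+u/4,140+v/4)
P=lambda u,v:(235+u/4.5,210+v/4.5)
Q=lambda u,v:(170+u/6,115+v/6)
def show(n,p): print(n,np.round(np.array(p)*1000,1))
for n,uv in dict(capA=(628,72),capB=(650,220),mid=(638,150),coverL=(503,60),coverR=(565,490),covBL=(45,140),covBR=(108,575),wallmidlow=(590,158),stubs=(680,277),stub2=(703,405),floor=(640,320)).items():
    u,v=F(*uv); show("top "+n,px(f,u,v))
for n,uv in dict(capA=(145,195),capB=(105,315),mid=(125,255)).items():
    u,v=G(*uv); show("sc "+n,px(g,u,v))
for n,uv in dict(headL=(58,100),headR=(50,195),headmid=(55,147),rear=(672,190),b1=(300,160),b2=(500,177),base=(190,105)).items():
    u,v=P(*uv); show("padtop "+n,px(f,u,v)); 
for n,uv in dict(head1=(665,345),head2=(605,415),rear=(60,75),mid=(350,225)).items():
    u,v=Q(*uv); show("padsc "+n,px(g,u,v))
# height map tube
for v in range(195,245,5):
    print(v,[int(1000*px(f,u,v)[2]) for u in range(150,196,3)])
```

```text
top capA [563.9  36.3 108.1]
top capB [488.   24.5 108.3]
top mid [523.8  31.  107.5]
top coverL [570.5 103.9  96.5]
top coverR [358.4  60.3 137.5]
top covBL [530.4 308.4 156.8]
top covBR [323.2 273.9 156.4]
top wallmidlow [518.4  63.9  68.7]
top stubs [454.7  14.8  70.6]
top stub2 [387.    1.9  72.4]
top floor [431.3  36.7  67. ]
sc capA [486.5  30.3 107.1]
sc capB [568.1  45.  103.9]
sc mid [527.8  37.7 105. ]
padtop headL [ 488.9 -109.4   40.5]
padtop headR [ 442.  -105.3   38.8]
padtop headmid [ 465.4 -107.8   37.2]
padtop rear [ 443.9 -413.4   37.5]
padtop b1 [ 459.2 -229.    40. ]
padtop b2 [ 450.3 -328.6   36.6]
padtop base [ 484.2 -176.8   10.7]
padsc head1 [ 449.2 -102.3   39. ]
padsc head2 [ 495.1 -105.5   41.8]
padsc rear [ 448.9 -407.5   36.6]
padsc mid [ 460.  -249.    39.5]
195 [97, 99, 97, 93, 77, 67, 69, 67, 107, 107, 103, 97, 1, 1, -2, 1]
200 [72, 72, 69, 71, 73, 73, 99, 106, 108, 106, 104, 99, 0, 2, 0, -1]
205 [76, 76, 75, 73, 74, 75, 67, 103, 105, 107, 103, 101, 0, 0, 0, 0]
210 [72, 68, 72, 68, 70, 68, 68, 104, 106, 106, 106, 101, 93, 0, -1, -1]
215 [70, 71, 71, 68, 69, 68, 68, 100, 105, 106, 107, 103, 98, 0, 0, 1]
220 [73, 71, 70, 70, 67, 69, 68, 97, 105, 107, 106, 104, 97, 0, 0, 0]
225 [74, 71, 71, 69, 67, 67, 69, 71, 105, 105, 106, 105, 100, 91, 0, 0]
230 [137, 70, 71, 72, 69, 69, 68, 65, 103, 107, 105, 106, 103, 94, 3, -3]
235 [137, 75, 79, 77, 75, 73, 72, 73, 99, 106, 110, 108, 101, 101, 67, 0]
240 [136, 71, 69, 71, 71, 71, 67, 70, 69, 75, 97, 92, 94, 93, 1, 0]
```

```bash
cat > fit.py <<'E'
from h import *
import pickle
from scipy.optimize import least_squares
f=pickle.load(open("top0.pkl","rb")); g=pickle.load(open("scene0.pkl","rb"))
F=lambda u,v:(20+u/4,180+v/4)
G=lambda u,v:(290+u/4,140+v/4)
s5,c5=np.sin(.0873),np.cos(.0873)
def lane(p,a,y,b): # a along lane, y, b above
    X=a*c5-b*s5; Z=.07+a*s5+b*c5
    c,s=np.cos(p[2]),np.sin(p[2]); return np.array([p[0]+c*X-s*y,p[1]+s*X+c*y,Z])
pts=[(f,F(627,61),(.015,-.046,.018)),(f,F(650,238),(.015,.046,.018)),
(f,F(682,277),(-.002,.074,.008)),(f,F(705,405),(-.002,.142,.008)),
(g,G(147,190),(.015,.046,.018)),(g,G(101,323),(.015,-.046,.018))]
def res(p):
    r=[]
    for c,uv,l in pts: r+=list(np.array(proj(c,lane(p,*l)))-uv)
    for uv in [(503,55),(565,495),(525,185)]:
        u,v=F(*uv); q=px(f,u,v,z=.07+.071*s5+.058*c5)
        r.append(((q[:2]-lane(p,.071,0,.058)[:2])@[np.cos(p[2]),np.sin(p[2])])/.0021)
    return np.array(r)
if __name__=="__main__":
    o=least_squares(res,[.53,.02,1.73],loss="soft_l1"); print(o.x,np.degrees(o.x[2])); print(np.round(res(o.x),1))
    # tube cloud
    c=lane(o.x,.015,0,.018); print("tube",c)
    # paddle
    hsv=cv2.cvtColor(f["frame"],cv2.COLOR_RGB2HSV)
    for (h,cam,box,z) in [("top",f,(238,225,392,262),.038),("sc",g,(172,120,285,190),.038)]:
        im=cam["frame"].astype(int); u0,v0,u1,v1=box
        V,U=np.mgrid[v0:v1,u0:u1]; I=im[v0:v1,u0:u1]
        m=(I[...,0]-I[...,2]>45)&(I[...,0]>(105 if h=="top" else 160))
        W=np.array([px(cam,u,v,z=z)[:2] for u,v in zip(U[m],V[m])])
        b=W[(W[:,1]<-.14)&(W[:,1]>-.40)]
        mu=b.mean(0); w=np.linalg.svd(b-mu)[2][0]; w*=np.sign(w[1])
        n=np.array([-w[1],w[0]])
        s=(W-mu)@w
        print(h,m.sum(),mu,np.degrees(np.arctan2(w[1],w[0])),"width",np.percentile((b-mu)@n,[5,95]),"head",mu+w*s.max(),"rear",mu+w*s.min(),s.max()-s.min())
        print(" grip from head",mu+w*(s.max()-.225),"from rear",mu+w*(s.min()+.09))
    for n,(u,v) in dict(jar=(478,210),scoop=(360,212),steeltip=(482,278),burnend=(580,300)).items(): print(n,px(f,u/1.5,v/1.5))
E
python3 fit.py
```

```text
[0.52559949 0.02132148 1.71425848] 98.21977567827345
[-0.3  0.4 -0.1 -0.5  2.1  1.3  0.8  1.2 -0.8  2.8 -1.5  1.2 -0.2 -0.9
 -1.3]
tube [0.52368748 0.03455756 0.08923929]
top 866 [ 0.4549593  -0.26984508] 85.85623505379728 width [-0.00566815  0.00572474] head [ 0.46708965 -0.10241131] rear [ 0.44444238 -0.41500872] 0.31341672114261965
 grip from head [ 0.45083131 -0.32682313] from rear [ 0.45094572 -0.32524399]
sc 540 [ 0.45875191 -0.26644807] 86.19923440857616 width [-0.00518348  0.0066329 ] head [ 0.46975958 -0.10075309] rear [ 0.44877007 -0.41670154] 0.3166448897086557
 grip from head [ 0.45484495 -0.32525822] from rear [ 0.45473592 -0.32689949]
jar [ 0.68742233 -0.26042874  0.08660019]
scoop [ 0.69919574 -0.09088912  0.00121474]
steeltip [ 0.5950598  -0.28029201  0.00607185]
burnend [ 5.60830174e-01 -4.33896477e-01  3.04571600e-05]
```

```bash
cat >> h.py <<'E'
from scipy.spatial.transform import Rotation as Rot
def RT(yaw,pitch,flip=1):
    "bar along yaw, pitched up; tool x 'down', y along flip*bar"
    b=np.array([np.cos(yaw)*np.cos(pitch),np.sin(yaw)*np.cos(pitch),np.sin(pitch)])
    n=np.array([-np.sin(yaw),np.cos(yaw),0]); up=np.cross(b,n)
    x=-up; y=flip*b; z=np.cross(x,y)
    return Rot.from_matrix(np.stack([x,y,z],1))
def plan(pos,R,n,frm=None,c=0):
    s=arm.state(); p,r=(np.array(s["tool_pos"]),Rot.from_quat(s["tcp_rot"])) if frm is None else frm
    rv=(r.inv()*R).as_rotvec(); d=(np.array(pos)-p)
    print("dist",np.round(d,4),"turn deg",np.round(np.degrees(rv),2))
    for i in range(n):
        sh=r.inv().apply(d/n)/.1; tu=rv/n/(np.pi/4); r=r*Rot.from_rotvec(rv/n)
        print(", ".join("%.3f"%k for k in [*sh,*tu])+f", {c},", "OVER" if np.linalg.norm(sh)>.5 or np.linalg.norm(rv/n)>.1499 else "")
    return np.array(pos),R
E
python3 - <<'E'
from h import *
s=arm.state(); print(np.round(Rot.from_quat(s["tcp_rot"]).as_matrix(),3))
for fl in (1,-1): plan([.453,-.326,.16],RT(np.radians(86),0,fl),8)
E
```

```text
[[-0.001  0.895  0.446]
 [ 0.001  0.446 -0.895]
 [-1.     0.    -0.002]]
dist [ 0.1969  0.1883 -0.0956] turn deg [-59.54  -0.08  -0.06]
0.120, 0.325, -0.101, -0.165, -0.000, -0.000, 0, 
0.120, 0.336, -0.058, -0.165, -0.000, -0.000, 0, 
0.120, 0.340, -0.014, -0.165, -0.000, -0.000, 0, 
0.120, 0.339, 0.030, -0.165, -0.000, -0.000, 0, 
0.119, 0.333, 0.074, -0.165, -0.000, -0.000, 0, 
0.119, 0.320, 0.116, -0.165, -0.000, -0.000, 0, 
0.119, 0.302, 0.157, -0.165, -0.000, -0.000, 0, 
0.119, 0.280, 0.195, -0.165, -0.000, -0.000, 0, 
dist [ 0.1969  0.1883 -0.0956] turn deg [ 1.2046e+02 -7.0000e-02  9.0000e-02]
0.120, 0.325, -0.101, 0.335, -0.000, 0.000, 0, OVER
0.120, 0.288, -0.182, 0.335, -0.000, 0.000, 0, OVER
0.120, 0.231, -0.250, 0.335, -0.000, 0.000, 0, OVER
0.120, 0.158, -0.302, 0.335, -0.000, 0.000, 0, OVER
0.120, 0.074, -0.332, 0.335, -0.000, 0.000, 0, OVER
0.120, -0.015, -0.340, 0.335, -0.000, 0.000, 0, OVER
0.120, -0.103, -0.325, 0.335, -0.000, 0.000, 0, OVER
0.120, -0.184, -0.287, 0.335, -0.000, 0.000, 0, OVER
```

```bash
python3 -m handwheel '[0.12,0.325,-0.1,-0.165,0,0,0, 0.12,0.336,-0.058,-0.165,0,0,0, 0.12,0.34,-0.014,-0.165,0,0,0, 0.12,0.339,0.03,-0.165,0,0,0, 0.12,0.333,0.074,-0.165,0,0,0]'; python3 -m handwheel '[0.12,0.32,0.116,-0.165,0,0,0, 0.12,0.3,0.157,-0.165,0,0,0, 0.12,0.28,0.195,-0.165,0,0,0, 0,0,0,0,0,0,0, 0,0,0,0,0,0,0]'
python3 - <<'E'
from h import *
import pickle
s=arm.state(); print(s["joints"],s["ft_force"])
f=grab("wrist"); save(f,"w1.png",s=1.5); pickle.dump(f,open("w1.pkl","wb"))
E=np.array(f["extrinsics"]); print(-E[:3,:3].T@E[:3,3])
plan([.453,-.326,.16],RT(np.radians(86),0),1)
E
```

```text
t: 0.65
tool_pos: [0.3801, -0.3961, 0.1956]
tcp_rot: [0.16, 0.689, -0.16, 0.689]
ft_force: [0.7, -0.9, 0.4]
width: 0.0852
t: 1.15
tool_pos: [0.4533, -0.3262, 0.1597]
tcp_rot: [0.025, 0.707, -0.025, 0.706]
ft_force: [0.0, 0.2, 0.7]
width: 0.0862
[-7.37102182e-01  3.90866163e-01 -1.53678211e-01  1.02769208e+00
 -5.72622380e-04  9.05299069e-01] [0.00369637 0.24079544 0.66809756]
[ 0.45961489 -0.24776341  0.27788218]
dist [-0.0001  0.0011 -0.0002] turn deg [-0.18 -0.04  0.01]
0.002, 0.011, -0.002, -0.004, -0.001, 0.000, 0,
```

View pics/w1.png

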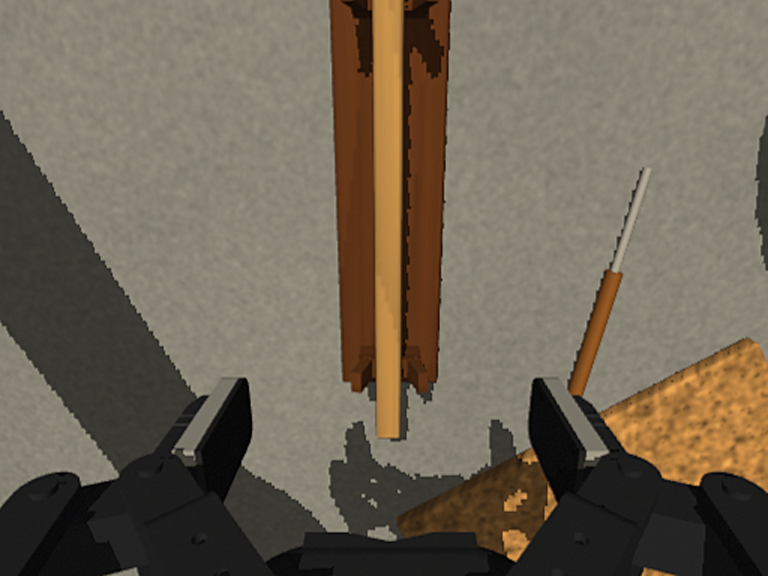

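Run:
```python
from h import *
import pickle
f=pickle.load(open("w1.pkl","rb")); Q=lambda u,v,z:px(f,u/1.5,v/1.5,z=z)[:2]
save(f,"w1c.png",(225,225,295,300),8); save(f,"w1d.png",(215,0,305,60),8)
a=(Q(376.5,420,.038)+Q(401,420,.038))/2; b=(Q(374,20,.038)+Q(402,20,.038))/2
r=Q(389,437,.038); w=(b-a)/np.linalg.norm(b-a); print(a,b,np.degrees(np.arctan2(w[1],w[0])),r,r+.09*w)
# horns of rear upright (z .043): outer tops
for u,v in [(357,385),(427,385)]: print(Q(u,v,.043))
```

```text
[ 0.44758642 -0.40608955] [ 0.46162976 -0.20191714] 86.06529142429663 [ 0.4469295 -0.4174941] [ 0.45310527 -0.32770624]
[ 0.43204081 -0.37948994]
[ 0.4702933  -0.38211917]
```

View pics/w1c.png

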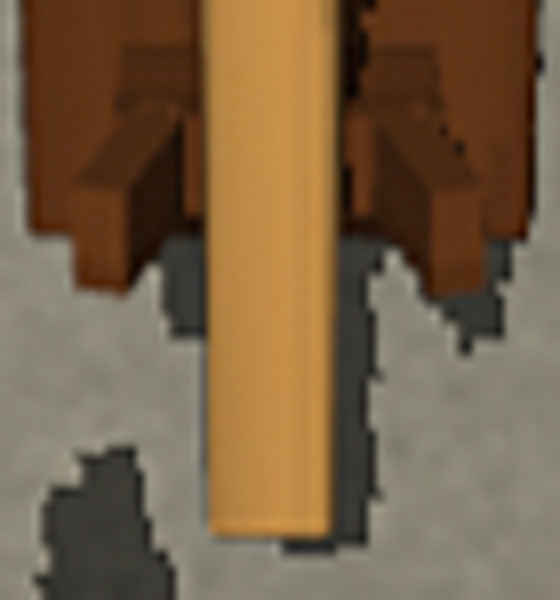

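View pics/w1d.png

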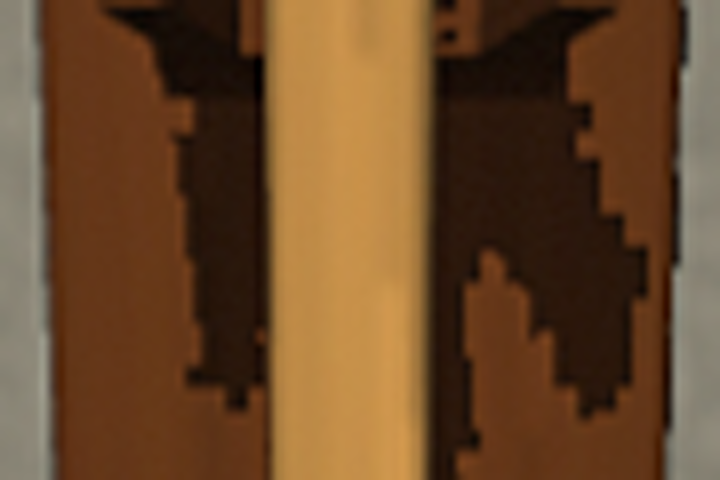

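```bash
python3 -m handwheel '[0.4,0,0,0,0,0,0, 0.4,0,0,0,0,0,0, 0.3,0,0,0,0,0,0, 0.1,0,0,0,0,0,0, 0,0,0,0,0,0,0]' 70; python3 -m handwheel '[0,0,0,0,0,0,1, 0,0,0,0,0,0,1, 0,0,0,0,0,0,1, 0,0,0,0,0,0,1, 0,0,0,0,0,0,1]' 70;python3 -m handwheel '[0,0,0,0,0,0,1, 0,0,0,0,0,0,1, 0,0,0,0,0,0,1]' 70
```

```text
t: 1.7
tool_pos: [0.452, -0.3271, 0.0394]
tcp_rot: [0.027, 0.707, -0.026, 0.706]
ft_force: [0.3, 0.1, 0.7]
width: 0.0852
t: 2.2
tool_pos: [0.4537, -0.3273, 0.041]
tcp_rot: [0.025, 0.706, -0.026, 0.707]
ft_force: [-3.5, 2.2, 20.2]
width: 0.0126
t: 2.5
tool_pos: [0.4538, -0.3274, 0.0411]
tcp_rot: [0.025, 0.706, -0.026, 0.707]
ft_force: [-1.3, 1.5, 5.3]
width: 0.0122
```

```bash
python3 -m handwheel '[-0.1,0,0,0,0,0,1, -0.2,0,0,0,0,0,1, -0.4,0,0,0,0,0,1, -0.4,0,0,0,0,0,1, 0,0,0,0,0,0,1]';python3 -m handwheel '[-0.3,0,0,0,0,0,1, 0,0,0,0,0,0,1]'
python3 - <<'E'
from h import *
import pickle
s=arm.state(); print(s["joints"],s["ft_force"],s["torque"])
for n in ["wrist","scene","top"]:
    f=grab(n); save(f,n+"2.png",s=1.5); pickle.dump(f,open(n+"2.pkl","wb"))
    if n=="wrist": W=f
for L in (-.09,0,.05,.1,.15,.2,.225):
    R=Rot.from_quat(s["tcp_rot"]).as_matrix(); p=np.array(s["tool_pos"])+.006*R[:,0]+L*R[:,1]; print(L,p,np.array(proj(W,p))*1.5)
E
```

```text
t: 3.0
tool_pos: [0.4564, -0.3296, 0.1566]
tcp_rot: [0.023, 0.704, -0.028, 0.71]
ft_force: [1.4, 0.4, 0.3]
width: 0.0127
t: 3.2
tool_pos: [0.4548, -0.3283, 0.1835]
tcp_rot: [0.024, 0.705, -0.027, 0.708]
ft_force: [0.3, -0.6, -0.5]
width: 0.0124
[-7.38227538e-01  3.74341767e-01 -1.14122978e-01  1.07668225e+00
 -3.21105489e-05  9.04795448e-01] [ 0.34462858 -0.55548462 -0.46161546] [-0.06097242 -0.00860453 -0.01852694]
-0.09 [ 0.44835778 -0.41804355  0.17784752] [387.39839301 632.22530181]
0 [ 0.4548532  -0.3282788   0.17753111] [387.53010545 409.85591634]
0.05 [ 0.45846176 -0.2784095   0.17735533] [387.62834128 244.00491465]
0.1 [ 0.46207032 -0.2285402   0.17717955] [387.75395959  31.92421982]
0.15 [ 0.46567889 -0.1786709   0.17700377] [ 387.92026343 -248.84562695]
0.2 [ 0.46928745 -0.12880159  0.17682798] [ 388.15083822 -638.1237656 ]
0.225 [ 0.47109173 -0.10386694  0.17674009] [ 388.30311555 -895.2127304 ]
```

View pics/wrist2.png

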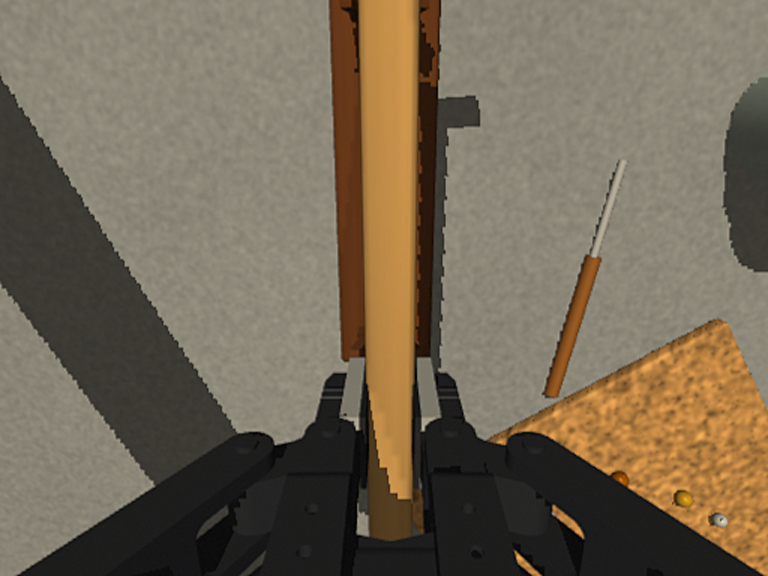

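View pics/scene2.png

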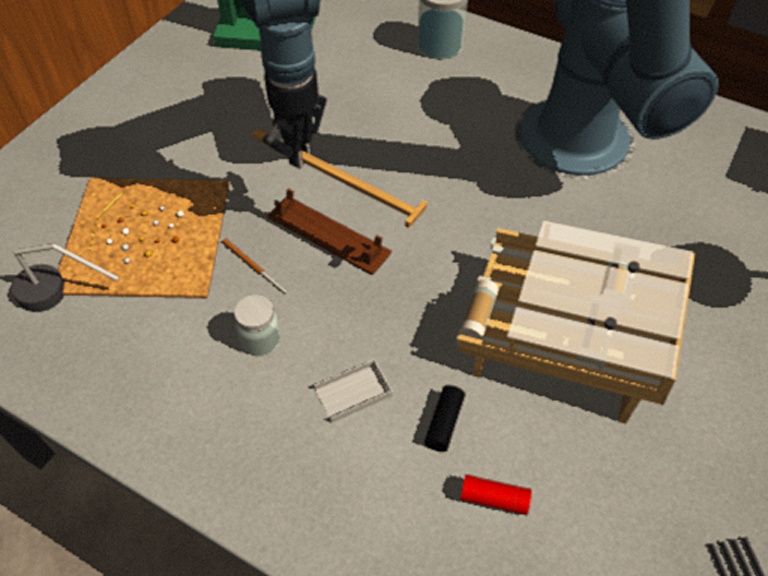

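Run:
```python
from h import *
import pickle
f=pickle.load(open("top2.pkl","rb")); save(f,"top2c.png",(215,170,405,290),4)
f=pickle.load(open("scene2.pkl","rb")); save(f,"scene2c.png",(170,80,290,160),6)
```

```text
(no output)
```

View pics/top2c.png

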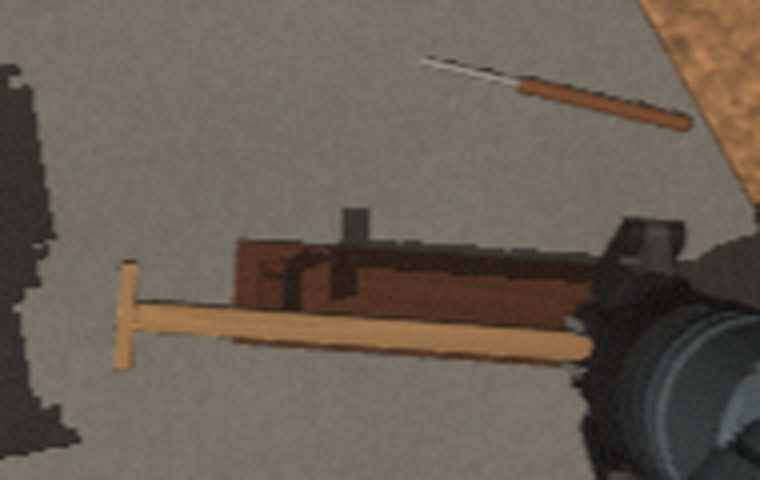

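View pics/scene2c.png

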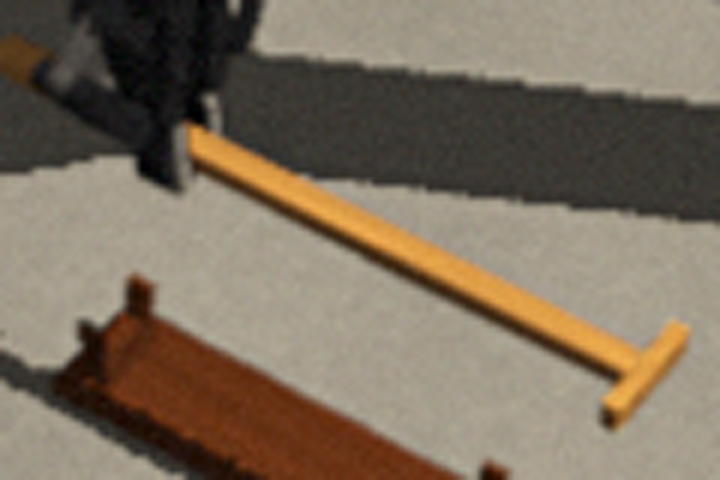

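```bash
cat >> h.py <<'E'
def tri(obs):
    A=[];b=[]
    for f,u,v in obs:
        E=np.array(f["extrinsics"]);R=E[:3,:3];c=-R.T@E[:3,3]
        r=R.T@np.array([(u-f["cx"])/f["fx"],(v-f["cy"])/f["fy"],1.]);r/=np.linalg.norm(r)
        P=np.eye(3)-np.outer(r,r);A.append(P);b.append(P@c)
    A=np.vstack(A);b=np.hstack(b);x=np.linalg.lstsq(A,b,rcond=None)[0];return x,np.linalg.norm(A@x-b)
E
python3 - <<'E'
from h import *
import pickle
f=pickle.load(open("top2.pkl","rb")); g=pickle.load(open("scene2.pkl","rb"))
h,e=tri([(f,215+126/4,170+315/4),(g,170+645/6,80+370/6)]); print(h,e)
s=arm.state(); R=Rot.from_quat(s["tcp_rot"]); print(s["tool_pos"],"head in tool",R.inv().apply(h-s["tool_pos"]))
for (u,v) in [(126,315),(200,320),(300,329),(400,337),(500,343)]: print(px(f,215+u/4,170+v/4))
E
```

```text
[ 0.46683312 -0.10774273  0.1692029 ] 0.0008711109494453078
[ 0.4530554  -0.32669713  0.17935759] head in tool [ 0.01028435  0.21937168 -0.00206649]
[ 0.46745664 -0.10727172  0.17761962]
[ 0.46506012 -0.14184819  0.17731094]
[ 0.46069009 -0.18866985  0.17616501]
[ 0.45694206 -0.2353877   0.17635645]
[ 0.45400403 -0.28228757  0.17559358]
```

Run:
```python
from h import *
from fit import lane
p=[.5256,.0213,np.radians(98.6)]
s=arm.state(); print(s["tool_pos"],s["joints"])
R=RT(p[2],.0873)
t=lane(p,-.06-.2235,0,.025); print(t)
fr=plan(t+[0,0,.06],R,5,c=1)
plan(t,R,2,frm=fr,c=1)
```

```text
[ 0.4530554  -0.32669713  0.17935759] [-7.38294663e-01  3.77733500e-01 -1.20256713e-01  1.07380427e+00
 -4.23120065e-05  9.04801189e-01]
[ 0.56815777 -0.26010016  0.07018667]
dist [ 0.1151  0.0666 -0.0492] turn deg [-12.74   0.51   4.94]
0.098, 0.149, 0.220, -0.057, 0.002, 0.022, 1, 
0.100, 0.138, 0.227, -0.057, 0.002, 0.022, 1, 
0.102, 0.126, 0.233, -0.057, 0.002, 0.022, 1, 
0.104, 0.114, 0.238, -0.057, 0.002, 0.022, 1, 
0.105, 0.101, 0.243, -0.057, 0.002, 0.022, 1, 
dist [ 0.    0.   -0.06] turn deg [0. 0. 0.]
0.299, -0.026, -0.000, 0.000, 0.000, 0.000, 1, 
0.299, -0.026, -0.000, 0.000, 0.000, 0.000, 1,
```

```bash
python3 -m handwheel '[0.098,0.149,0.22,-0.057,0.002,0.022,1, 0.1,0.138,0.227,-0.057,0.002,0.022,1, 0.102,0.126,0.233,-0.057,0.002,0.022,1, 0.104,0.114,0.238,-0.057,0.002,0.022,1, 0.105,0.101,0.243,-0.057,0.002,0.022,1]'; python3 -m handwheel '[0,0,0,0,0,0,1, 0.3,-0.026,0,0,0,0,1, 0.3,-0.026,0,0,0,0,1, 0,0,0,0,0,0,1, 0,0,0,0,0,0,1]'
python3 - <<'E'
from h import *
from fit import lane
import pickle
p=[.5256,.0213,np.radians(98.6)]
plan(lane(p,-.06-.2235,0,.025),RT(p[2],.0873),1)
print(arm.state()["joints"],arm.state()["torque"])
for n in ["wrist","scene","top"]:
    f=grab(n); pickle.dump(f,open(n+"3.pkl","wb"))
    if n=="wrist": save(f,n+"3.png",s=1.5)
    elif n=="top": save(f,n+"3.png",(20,180,220,330),4)
    else: save(f,n+"3.png",(250,130,440,275),4)
E
```

```text
t: 3.85
tool_pos: [0.5683, -0.2591, 0.1288]
tcp_rot: [-0.023, 0.707, 0.086, 0.702]
ft_force: [-0.1, 0.1, -0.4]
width: 0.0126
t: 4.35
tool_pos: [0.5671, -0.2599, 0.0703]
tcp_rot: [-0.022, 0.707, 0.084, 0.702]
ft_force: [-0.2, -0.1, -0.9]
width: 0.0124
dist [ 0.0011 -0.0002 -0.0001] turn deg [ 0.04 -0.05 -0.07]
0.001, -0.004, 0.010, 0.001, -0.001, -0.002, 0, 
[-0.56193366  0.62630871 -0.01256586  0.99059314  0.06639265  0.85600816] [-0.12915183 -0.04903198 -0.02509373]
```

View pics/wrist3.png

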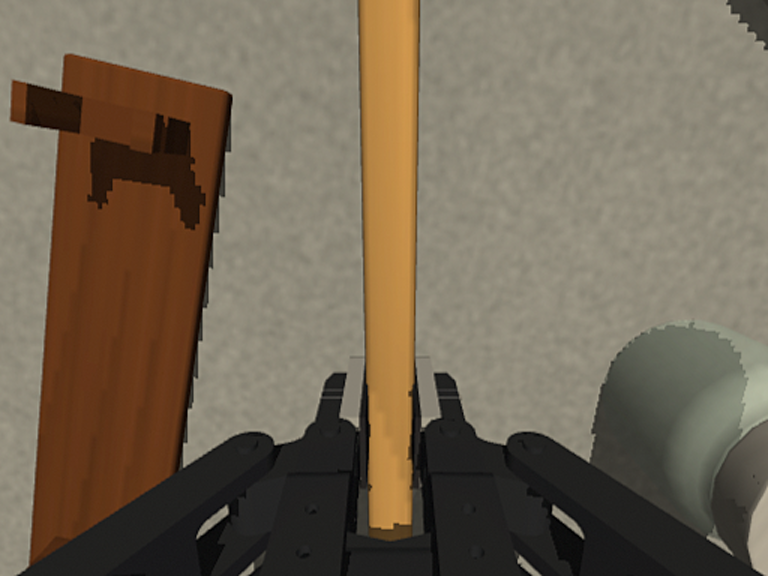

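View pics/top3.png

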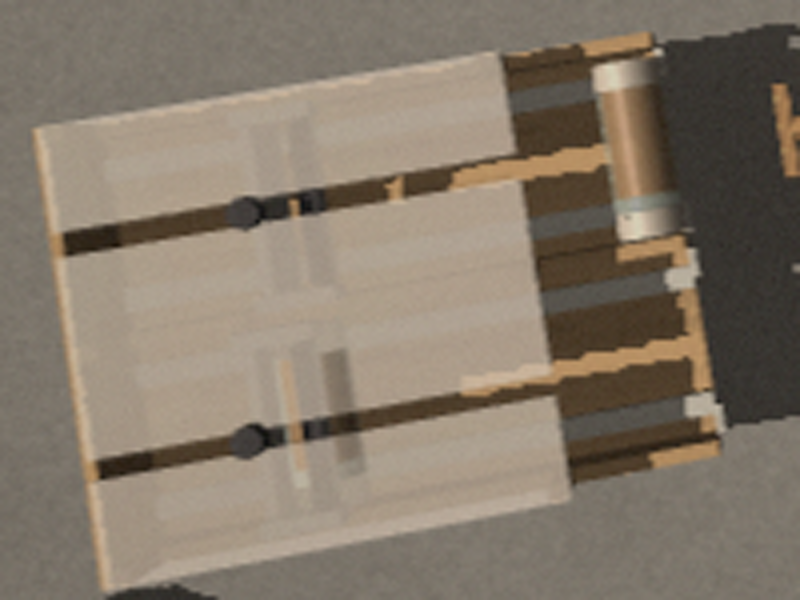

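View pics/scene3.png

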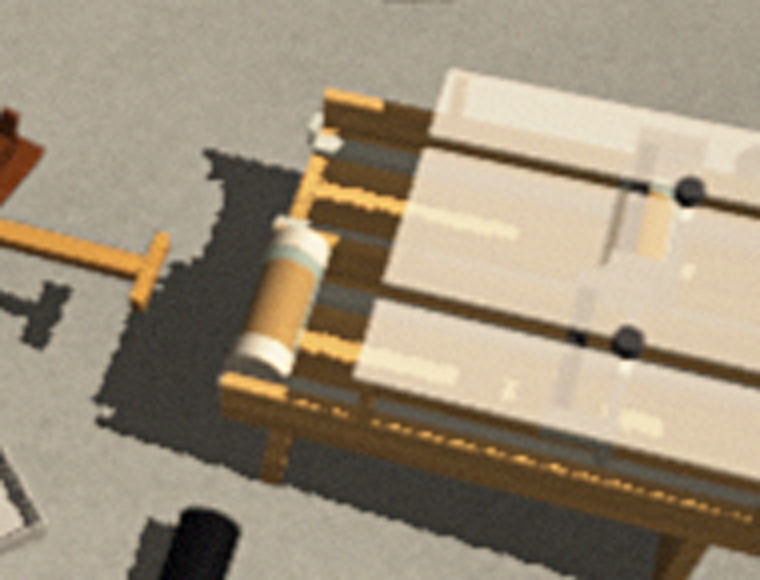

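```bash
cat > fit2.py <<'E'
from fit import *
f=pickle.load(open("top3.pkl","rb"))
def lat(p,uv,b,a0,y):
    # intersect ray with lane plane b
    n=np.array([-np.cos(p[2])*s5,-np.sin(p[2])*s5,c5]); o=lane(p,0,0,b)
    u,v=F(*uv); c=px(f,u,v,d=0); r=px(f,u,v,d=1)-c
    q=c+r*(n@(o-c))/(n@r)
    ax=lane(p,1,0,b)-o; yy=lane(p,0,1,b)-o
    return (q-o)@ax,(q-o)@yy
L=[((62,243),.058,0),((518,168),.058,0),((95,470),.058,.108),((554,387),.058,.108),((395,188),.058,0),((400,415),.058,.108)]
def res2(p):
    r=list(res(p)[:8])  # top picks
    for uv,b,y in L: r.append((lat(p,uv,b,0,y)[1]-y)/.002)
    for uv,b,y in [L[1],L[3]]: r.append((lat(p,uv,b,0,y)[0]-.071)/.002)
    return np.array(r)
o=least_squares(res2,[.5256,.0213,1.72],loss="soft_l1"); p=o.x
print(p,np.degrees(p[2])); print(np.round(res2(p),1))
print("block", [np.round(lat(p,uv,b,0,0),4) for uv,b in [((317,203),.058),((258,155),.04),((305,150),.04),((325,230),.04),((245,212),.06)]])
print("lane2", [np.round(lat(p,uv,b,0,0),4) for uv,b in [((345,410),.033),((292,420),.02),((315,430),.058)]])
# head
for uv in [(776,84),(785,84),(792,174),(784,130)]:
    q=px(f,*F(*uv)); X=q-lane(p,0,0,0)
    print(uv,q, "lane a,y,b", X@(lane(p,1,0,0)-lane(p,0,0,0)),X@(lane(p,0,1,0)-lane(p,0,0,0)),X@(lane(p,0,0,1)-lane(p,0,0,0)))
for uv in [(605,110),(640,110),(630,180),(660,180)]:
    pass
E
python3 fit2.py
python3 - <<'E'
from h import *
import pickle
f=pickle.load(open("top3.pkl","rb")); save(f,"top3b.png",(160,180,300,285),5.5)
E
```

```text
[0.52625449 0.02185235 1.73596536] 99.46348834452375
[-1.   0.3  0.1 -0.7  2.6  0.8  2.   0.7 -0.4 -0.1  0.6  0.7 -0.2  0.7
 -0.4 -0.8]
block [array([0.1683, 0.0005]), array([ 0.1985, -0.0282]), array([ 0.1756, -0.0268]), array([0.1718, 0.0145]), array([ 0.202, -0.001])]
lane2 [array([0.1773, 0.1055]), array([0.2078, 0.1074]), array([0.1852, 0.1093])]
(776, 84) [ 0.55785854 -0.03820095  0.08946634] lane a,y,b -0.06248969262013674 -0.021300022571402243 0.025010008301151115
(785, 84) [ 0.55896442 -0.03543165  0.00213581] lane a,y,b -0.06756389307380681 -0.02284618446166308 -0.06221026338668708
(792, 174) [ 0.50662656 -0.03970865  0.00309948] lane a,y,b -0.06311002733723892 0.029482612110915307 -0.0616327250411829
(784, 130) [ 0.53364233 -0.04241289  0.08875873] lane a,y,b -0.06272374170758588 0.003279134894370138 0.024320179926398306
```

View pics/top3b.png

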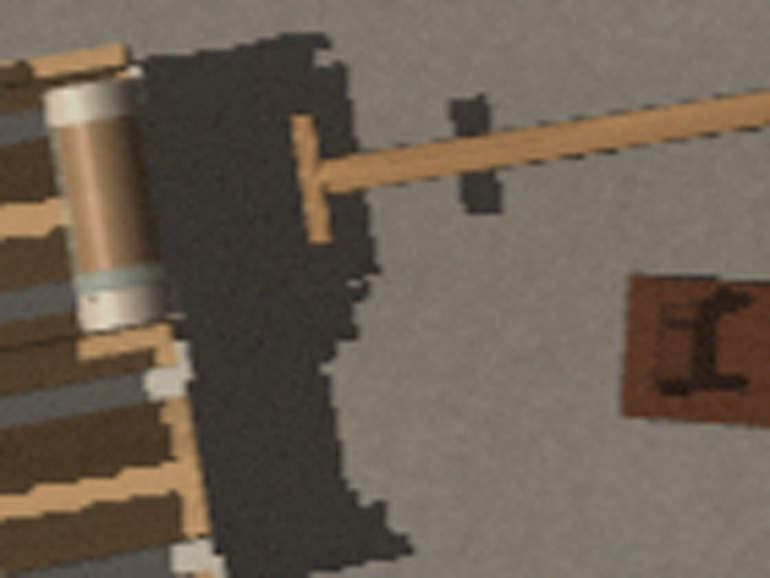

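Run:
```python
from h import *
from fit import lane
import pickle
p=[.52625,.02185,np.radians(99.46)]
s=arm.state(); R=Rot.from_quat(s["tcp_rot"]); f=pickle.load(open("top3.pkl","rb"))
for u,v in [(216.2,212.5)]:
    q=px(f,u,v,z=.0885); print("head in tool",R.inv().apply(q-s["tool_pos"]))
for uv in [(750,105),(650,123),(550,141),(450,157),(380,168)]:
    q=px(f,160+uv[0]/5.5,180+uv[1]/5.5); print("bar in tool",R.inv().apply(q-s["tool_pos"]))
plan(lane(p,-.03-.2235,0,.025),RT(p[2],.0873),2,c=1)
```

```text
head in tool [ 0.00311673  0.22178502 -0.00251073]
bar in tool [ 0.00400239  0.04777058 -0.00034994]
bar in tool [ 0.00487718  0.08776288 -0.00134381]
bar in tool [ 0.00050336  0.1280788  -0.00229104]
bar in tool [ 0.00397291  0.16700621 -0.00252662]
bar in tool [ 0.00254552  0.19435959 -0.00258454]
dist [-0.0014  0.0318 -0.0001] turn deg [-0.77  0.3   0.16]
0.014, 0.157, 0.017, -0.009, 0.003, 0.002, 1, 
0.014, 0.157, 0.018, -0.009, 0.003, 0.002, 1,
```

Run:
```python
from h import *
from fit import lane
p=[.52625,.02185,np.radians(99.46)]
plan(lane(p,-.018-.2258,0,.025),RT(np.radians(98.85),.0873),3,c=1)
```

```text
dist [-0.003   0.0413  0.0008] turn deg [-0.16  0.24  0.16]
0.009, 0.137, 0.011, -0.001, 0.002, 0.001, 1, 
0.009, 0.137, 0.011, -0.001, 0.002, 0.001, 1, 
0.009, 0.137, 0.011, -0.001, 0.002, 0.001, 1,
```

```bash
python3 -m handwheel '[0.009,0.137,0.011,-0.001,0.002,0.001,1, 0.009,0.137,0.011,-0.001,0.002,0.001,1, 0.009,0.137,0.011,-0.001,0.002,0.001,1, 0,0,0,0,0,0,1, 0,0,0,0,0,0,1]'
python3 - <<'E'
from h import *
from fit import lane
import pickle
p=[.52625,.02185,np.radians(99.46)]
plan(lane(p,-.018-.2258,0,.025),RT(np.radians(98.85),.0873),1,c=1); print(arm.state()["ft_force"])
for n in ["scene","top"]:
    f=grab(n); pickle.dump(f,open(n+"4.pkl","wb"))
    if n=="top": save(f,n+"4.png",(150,180,250,255),7)
    else: save(f,n+"4.png",(280,150,360,230),8)
E
```

```text
t: 5.0
tool_pos: [0.5657, -0.2184, 0.0722]
tcp_rot: [-0.024, 0.708, 0.086, 0.701]
ft_force: [0.6, -0.5, -0.2]
width: 0.0125
dist [ 0.0008 -0.0015  0.0014] turn deg [ 0.06 -0.16 -0.06]
-0.016, -0.015, 0.006, 0.001, -0.004, -0.001, 1, 
[ 0.57165977 -0.54420097 -0.15710686]
```

View pics/top4.png

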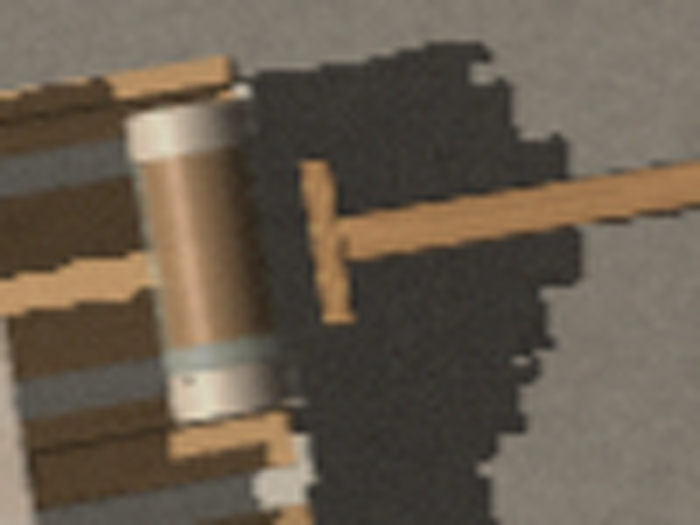

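View pics/scene4.png

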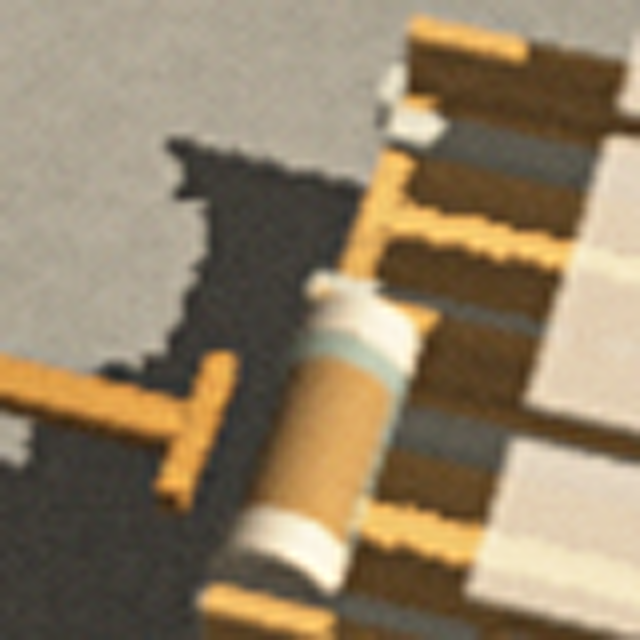

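```bash
python3 -m handwheel '[-0.014,0.03,0,0,0,0,1, 0,0.03,0,0,0,0,1, 0,0.03,0,0,0,0,1, 0,0.03,0,0,0,0,1, 0,0.03,0,0,0,0,1]'; python3 -m handwheel '[0,0.03,0,0,0,0,1, 0,0.03,0,0,0,0,1, 0,0.03,0,0,0,0,1, 0,0.03,0,0,0,0,1, 0,0,0,0,0,0,1]'
cat > st.py <<'E'
from h import *
from fit import lane
p=[.52625,.02185,np.radians(99.46)]
def st():
    s=arm.state(); R=Rot.from_quat(s["tcp_rot"]); M=R.as_matrix()
    h=np.array(s["tool_pos"])+.0095*M[:,0]+.2258*(M[:,1]-.0107*M[:,2])
    g=np.array(s["tool_pos"])+.0095*M[:,0]
    o=lane(p,0,0,0); B=np.stack([lane(p,1,0,0)-o,lane(p,0,1,0)-o,lane(p,0,0,1)-o])
    print("t %.2f"%s["t"],"face a,y,b mm",np.round(1000*B@(h-o),1),"grip",np.round(1000*B@(g-o),1),"F lane",np.round(B@s["ft_force"],2),"tq",np.round(s["torque"],2))
    return h
if __name__=="__main__": st()
E
python3 st.py
```

```text
t: 5.6
tool_pos: [0.5633, -0.2043, 0.0747]
tcp_rot: [-0.023, 0.708, 0.086, 0.701]
ft_force: [0.3, -0.5, -0.3]
width: 0.0124
t: 6.1
tool_pos: [0.5614, -0.1922, 0.0758]
tcp_rot: [-0.023, 0.708, 0.086, 0.701]
ft_force: [0.8, 0.5, -0.6]
width: 0.0124
t 6.10 face a,y,b mm [10.3  0.5 15.6] grip [-215.5    0.5   15.2] F lane [ 0.29 -0.92 -0.6 ] tq [-0.08 -0.03 -0.01]
```

Face should be about 13 mm past contact; check that the tube is rolling.

Run:
```python
from h import *
import pickle
f=grab("top"); g=grab("scene"); a=f["frame"][180:255,130:230]; b=g["frame"][145:220,290:390]
im=np.hstack([a,b])[:,:,::-1]; cv2.imwrite("pics/push5.png",cv2.resize(im,None,fx=4,fy=4,interpolation=cv2.INTER_CUBIC))
```

```text
(no output)
```

View pics/push5.png

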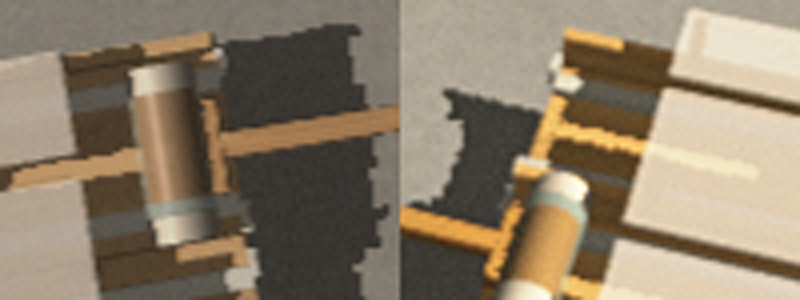

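```bash
for i in 1 2 3; do :; done; python3 -m handwheel '[0,0.04,0,0,0,0,1, 0,0.04,0,0,0,0,1, 0,0.04,0,0,0,0,1, 0,0.04,0,0,0,0,1, 0,0.04,0,0,0,0,1]'; python3 st.py; python3 -m handwheel '[0,0.04,0,0,0,0,1, 0,0.04,0,0,0,0,1, 0,0.04,0,0,0,0,1, 0,0.04,0,0,0,0,1, 0,0.04,0,0,0,0,1]'; python3 st.py;  python3 -m handwheel '[0,0.04,0,0,0,0,1, 0,0.04,0,0,0,0,1, 0,0.04,0,0,0,0,1, 0,0.04,0,0,0,0,1, 0,0.04,0,0,0,0,1]'; python3 st.py
python3 - <<'E'
from h import *
import pickle
f=grab("top"); g=grab("scene"); a=f["frame"][180:255,110:210]; b=g["frame"][145:220,300:400]
im=np.hstack([a,b])[:,:,::-1]; cv2.imwrite("pics/push6.png",cv2.resize(im,None,fx=4,fy=4,interpolation=cv2.INTER_CUBIC))
E
```

```text
t: 6.7
tool_pos: [0.5584, -0.1726, 0.0776]
tcp_rot: [-0.023, 0.708, 0.086, 0.701]
ft_force: [0.7, 0.1, -0.8]
width: 0.0123
t 6.70 face a,y,b mm [30.2  0.2 15.6] grip [-195.6    0.2   15.3] F lane [-0.05 -0.72 -0.76] tq [-0.2  -0.04  0.06]
t: 7.2
tool_pos: [0.5554, -0.153, 0.0794]
tcp_rot: [-0.023, 0.708, 0.086, 0.701]
ft_force: [-0.1, -0.2, 0.1]
width: 0.0121
t 7.20 face a,y,b mm [50.1 -0.  15.6] grip [-175.7    0.    15.3] F lane [-0.19  0.09  0.17] tq [-0.15  0.03 -0.  ]
t: 7.7
tool_pos: [0.5523, -0.1333, 0.0812]
tcp_rot: [-0.023, 0.708, 0.086, 0.701]
ft_force: [-0.7, -0.8, -0.2]
width: 0.0125
t 7.70 face a,y,b mm [70.1 -0.2 15.7] grip [-155.7   -0.2   15.3] F lane [-0.73  0.79 -0.17] tq [-0.11 -0.02 -0.01]
```

View pics/push6.png

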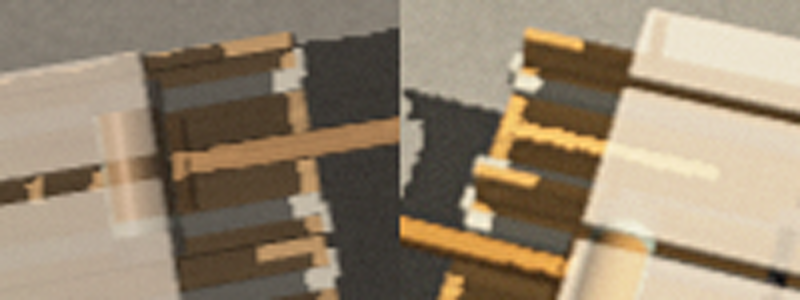

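```bash
for k in 1; do python3 -m handwheel '[0,0.02,0,0,0,0,1, 0,0.02,0,0,0,0,1, 0,0.02,0,0,0,0,1, 0,0.02,0,0,0,0,1, 0,0.02,0,0,0,0,1]'; done; python3 st.py; python3 -m handwheel '[0,0.02,0,0,0,0,1, 0,0.02,0,0,0,0,1, 0,0.02,0,0,0,0,1, 0,0.02,0,0,0,0,1, 0,0.02,0,0,0,0,1]'; python3 st.py
```

```text
t: 8.3
tool_pos: [0.5508, -0.1237, 0.082]
tcp_rot: [-0.023, 0.708, 0.086, 0.701]
ft_force: [0.7, 0.4, -0.9]
width: 0.0127
t 8.30 face a,y,b mm [79.9 -0.4 15.7] grip [-145.9   -0.3   15.3] F lane [ 0.16 -0.77 -0.91] tq [-0.16 -0.06 -0.01]
t: 8.8
tool_pos: [0.5493, -0.1138, 0.0829]
tcp_rot: [-0.023, 0.708, 0.086, 0.701]
ft_force: [-0.2, -0.2, -0.1]
width: 0.0128
t 8.80 face a,y,b mm [89.9 -0.5 15.7] grip [-135.9   -0.4   15.4] F lane [-0.15  0.24 -0.13] tq [-0.18 -0.01  0.01]
```

```bash
python3 -m handwheel '[0,0.02,0,0,0,0,1, 0,0.02,0,0,0,0,1, 0,0.02,0,0,0,0,1, 0,0.02,0,0,0,0,1, 0,0.02,0,0,0,0,1]'; python3 st.py; python3 -m handwheel '[0,0.02,0,0,0,0,1, 0,0.02,0,0,0,0,1, 0,0.02,0,0,0,0,1, 0,0.02,0,0,0,0,1, 0,0.02,0,0,0,0,1]'; python3 st.py
```

```text
t: 9.3
tool_pos: [0.5478, -0.1039, 0.0838]
tcp_rot: [-0.023, 0.708, 0.086, 0.701]
ft_force: [0.3, 0.3, -0.6]
width: 0.0122
t 9.30 face a,y,b mm [99.9 -0.6 15.7] grip [-125.9   -0.5   15.4] F lane [ 0.14 -0.35 -0.65] tq [-0.18  0.   -0.02]
t: 9.8
tool_pos: [0.5462, -0.0941, 0.0847]
tcp_rot: [-0.023, 0.708, 0.086, 0.701]
ft_force: [1.1, -0.9, -0.2]
width: 0.0125
t 9.80 face a,y,b mm [109.9  -0.7  15.7] grip [-115.9   -0.6   15.4] F lane [-1.06 -0.93 -0.09] tq [-0.18 -0.02  0.04]
```

```bash
python3 -m handwheel '[0,0.02,0,0,0,0,1, 0,0.02,0,0,0,0,1, 0,0.02,0,0,0,0,1]' |grep ft; python3 st.py; python3 -m handwheel '[0,0.02,0,0,0,0,1, 0,0.02,0,0,0,0,1, 0,0.02,0,0,0,0,1]'|grep ft; python3 st.py;python3 -m handwheel '[0,0.02,0,0,0,0,1, 0,0.02,0,0,0,0,1]' |grep ft; python3 st.py
```

```text
ft_force: [1.6, -0.4, -0.7]
t 10.10 face a,y,b mm [115.9  -0.7  15.7] grip [-109.9   -0.7   15.4] F lane [-0.72 -1.51 -0.63] tq [-0.15  0.    0.01]
ft_force: [0.8, 0.4, -0.5]
t 10.40 face a,y,b mm [121.9  -0.8  15.8] grip [-103.9   -0.8   15.4] F lane [ 0.25 -0.89 -0.52] tq [-0.19 -0.01 -0.05]
ft_force: [0.5, 0.1, -1.1]
t 10.60 face a,y,b mm [125.9  -0.9  15.8] grip [-99.9  -0.8  15.4] F lane [-0.1  -0.48 -1.13] tq [-0.16 -0.03 -0.03]
```

```bash
python3 -m handwheel '[0,0.02,0,0,0,0,1, 0,0.02,0,0,0,0,1]' |grep ft; python3 st.py; python3 -m handwheel '[0,0.02,0,0,0,0,1, 0,0.02,0,0,0,0,1]'|grep ft; python3 st.py;python3 -m handwheel '[0,0.02,0,0,0,0,1, 0,0.02,0,0,0,0,1]' |grep ft; python3 st.py
python3 - <<'E'
from h import *
import pickle
f=grab("top"); g=grab("scene"); a=f["frame"][180:255,70:170]; b=g["frame"][155:230,330:430]
im=np.hstack([a,b])[:,:,::-1]; cv2.imwrite("pics/push7.png",cv2.resize(im,None,fx=4,fy=4,interpolation=cv2.INTER_CUBIC))
E
```

```text
ft_force: [-1.1, 0.3, -0.0]
t 10.80 face a,y,b mm [129.9  -0.9  15.8] grip [-95.9  -0.9  15.4] F lane [ 0.47  1.06 -0.06] tq [-0.12 -0.03 -0.  ]
ft_force: [0.5, -0.1, 0.3]
t 11.00 face a,y,b mm [133.9  -0.9  15.7] grip [-91.9  -0.9  15.4] F lane [-0.18 -0.51  0.32] tq [-0.13 -0.    0.01]
ft_force: [0.9, 0.1, -0.7]
t 11.20 face a,y,b mm [137.9  -1.   15.8] grip [-87.9  -0.9  15.4] F lane [-0.12 -0.94 -0.66] tq [-0.18 -0.08  0.02]
```

View pics/push7.png

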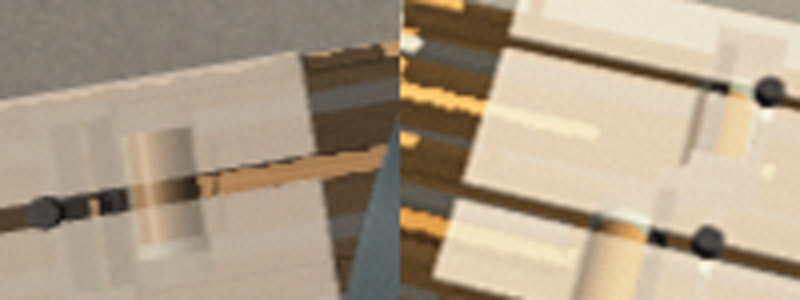

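```bash
python3 -m handwheel '[0,0.01,0,0,0,0,1, 0,0.01,0,0,0,0,1, 0,0.01,0,0,0,0,1]' |grep ft; python3 st.py; python3 -m handwheel '[0,0.01,0,0,0,0,1, 0,0.01,0,0,0,0,1, 0,0.01,0,0,0,0,1]'|grep ft; python3 st.py;python3 -m handwheel '[0,0.01,0,0,0,0,1, 0,0.01,0,0,0,0,1]' |grep ft; python3 st.py
```

```text
ft_force: [0.4, 0.2, -0.6]
t 11.60 face a,y,b mm [140.8  -1.1  15.8] grip [-85.   -1.   15.4] F lane [ 0.08 -0.43 -0.62] tq [-0.21 -0.07  0.01]
ft_force: [-0.3, 0.5, -0.3]
t 11.90 face a,y,b mm [143.8  -1.   15.8] grip [-82.   -1.   15.4] F lane [ 0.52  0.24 -0.35] tq [-0.14  0.01  0.05]
ft_force: [-0.7, -1.5, -0.7]
t 12.10 face a,y,b mm [145.8  -1.1  15.8] grip [-80.   -1.   15.4] F lane [-1.37  0.97 -0.59] tq [-0.27 -0.08 -0.02]
```

```bash
python3 -m handwheel '[0,0.01,0,0,0,0,1]' |grep ft; python3 st.py; python3 -m handwheel '[0,0.01,0,0,0,0,1]'|grep ft; python3 st.py;python3 -m handwheel '[0,0.01,0,0,0,0,1]' |grep ft; python3 st.py;python3 -m handwheel '[0,0.01,0,0,0,0,1]' |grep ft; python3 st.py
```

```text
ft_force: [0.2, -2.7, -0.6]
t 12.20 face a,y,b mm [146.3  -1.2  15.6] grip [-79.6  -1.2  15.5] F lane [-2.72  0.23 -0.36] tq [-0.68 -0.09  0.03]
ft_force: [0.6, -7.2, -1.1]
t 12.30 face a,y,b mm [146.5  -1.5  15.5] grip [-79.3  -1.4  15.8] F lane [-7.31  0.59 -0.5 ] tq [-1.17 -0.15  0.07]
ft_force: [1.6, -4.6, -0.4]
t 12.40 face a,y,b mm [147.1  -1.7  15.4] grip [-78.7  -1.6  15.9] F lane [-4.81 -0.81  0.02] tq [-1.13 -0.13  0.12]
ft_force: [1.1, -5.8, -1.1]
t 12.50 face a,y,b mm [148.   -1.8  15.5] grip [-77.8  -1.6  16. ] F lane [-5.94 -0.16 -0.58] tq [-1.08 -0.11  0.1 ]
```

```bash
for k in 1; do python3 -m handwheel '[0,0.01,0,0,0,0,1]' |grep ft; python3 st.py; python3 -m handwheel '[0,0.01,0,0,0,0,1]'|grep ft; python3 st.py;python3 -m handwheel '[0,0.01,0,0,0,0,1]' |grep ft; python3 st.py;python3 -m handwheel '[0,0.01,0,0,0,0,1]' |grep ft; python3 st.py; done
```

```text
ft_force: [0.4, -6.2, 0.8]
t 12.60 face a,y,b mm [149.   -1.9  15.6] grip [-76.8  -1.7  16.1] F lane [-6.07  0.63  1.3 ] tq [-0.97 -0.11  0.17]
ft_force: [0.9, -5.8, 0.2]
t 12.70 face a,y,b mm [150.1  -1.9  15.7] grip [-75.8  -1.8  16.1] F lane [-5.8   0.07  0.72] tq [-0.87 -0.09  0.16]
ft_force: [0.3, -6.3, 0.5]
t 12.80 face a,y,b mm [151.1  -2.   15.8] grip [-74.7  -1.8  16.2] F lane [-6.18  0.76  1.09] tq [-0.83 -0.12  0.19]
ft_force: [-0.3, -4.6, -0.3]
t 12.90 face a,y,b mm [152.3  -2.1  15.9] grip [-73.5  -1.9  16.2] F lane [-4.45  1.03  0.06] tq [-0.75 -0.2   0.05]
```

```bash
python3 -m handwheel '[0,0.01,0,0,0,0,1]' |grep ft; python3 st.py; python3 -m handwheel '[0,0.01,0,0,0,0,1]'|grep ft; python3 st.py;python3 -m handwheel '[0,0.01,0,0,0,0,1]' |grep ft; python3 st.py;python3 -m handwheel '[0,0.01,0,0,0,0,1]' |grep ft; python3 st.py
```

```text
ft_force: [1.1, -3.6, -0.2]
t 13.00 face a,y,b mm [153.9  -1.8  15.9] grip [-71.9  -1.7  15.9] F lane [-3.76 -0.46  0.09] tq [-0.64 -0.13  0.03]
ft_force: [0.7, -2.0, -1.6]
t 13.10 face a,y,b mm [155.5  -1.5  15.9] grip [-70.3  -1.3  15.6] F lane [-2.2  -0.41 -1.4 ] tq [-0.51 -0.09  0.04]
ft_force: [0.2, -2.4, 0.0]
t 13.20 face a,y,b mm [156.9  -1.2  15.8] grip [-68.9  -1.2  15.4] F lane [-2.38  0.17  0.24] tq [-0.45 -0.09  0.  ]
ft_force: [0.6, -1.6, -0.4]
t 13.30 face a,y,b mm [158.1  -1.   15.8] grip [-67.7  -1.   15.3] F lane [-1.76 -0.36 -0.21] tq [-0.39 -0.11 -0.01]
```

Passed the roller's peak; now feeling for the plate.

```bash
python3 -m handwheel '[0,0.01,0,0,0,0,1]' |grep ft; python3 st.py; python3 -m handwheel '[0,0.01,0,0,0,0,1]'|grep ft; python3 st.py;python3 -m handwheel '[0,0.01,0,0,0,0,1]' |grep ft; python3 st.py;python3 -m handwheel '[0,0.005,0,0,0,0,1]' |grep ft; python3 st.py
```

```text
ft_force: [0.7, -1.7, 0.1]
t 13.40 face a,y,b mm [159.3  -0.9  15.8] grip [-66.5  -0.9  15.3] F lane [-1.82 -0.41  0.25] tq [-0.25 -0.08  0.07]
ft_force: [-0.4, -0.8, 0.7]
t 13.50 face a,y,b mm [160.3  -0.9  15.8] grip [-65.5  -0.9  15.2] F lane [-0.63  0.49  0.78] tq [-0.24 -0.03  0.07]
ft_force: [0.5, -0.9, 0.4]
t 13.60 face a,y,b mm [161.3  -1.   15.8] grip [-64.5  -1.   15.3] F lane [-0.9  -0.33  0.44] tq [-0.19 -0.02 -0.02]
ft_force: [-0.4, 0.2, 0.2]
t 13.70 face a,y,b mm [161.8  -1.   15.8] grip [-64.   -1.   15.3] F lane [0.25 0.42 0.19] tq [-0.2   0.06  0.01]
```

```bash
python3 -m handwheel '[0,0.005,0,0,0,0,1]' |grep ft; python3 st.py; python3 -m handwheel '[0,0.005,0,0,0,0,1]'|grep ft; python3 st.py;python3 -m handwheel '[0,0.005,0,0,0,0,1]' |grep ft; python3 st.py;python3 -m handwheel '[0,0.005,0,0,0,0,1]' |grep ft; python3 st.py
```

```text
ft_force: [0.0, -0.6, -0.8]
t 13.80 face a,y,b mm [162.1  -1.1  15.8] grip [-63.7  -1.   15.3] F lane [-0.68  0.06 -0.71] tq [-0.14 -0.01  0.01]
ft_force: [0.7, -1.7, -0.3]
t 13.90 face a,y,b mm [162.5  -1.1  15.8] grip [-63.3  -1.1  15.4] F lane [-1.81 -0.38 -0.11] tq [-0.16  0.02  0.05]
ft_force: [-0.5, 0.1, -1.1]
t 14.00 face a,y,b mm [162.9  -1.2  15.8] grip [-62.9  -1.1  15.4] F lane [ 0.08  0.49 -1.1 ] tq [-0.29 -0.08  0.01]
ft_force: [-0.3, -1.6, -0.5]
t 14.10 face a,y,b mm [163.   -1.3  15.7] grip [-62.8  -1.2  15.5] F lane [-1.55  0.54 -0.35] tq [-0.46 -0.09  0.05]
```

```bash
python3 -m handwheel '[0,0.005,0,0,0,0,1]' |grep ft; python3 st.py; python3 -m handwheel '[0,0.005,0,0,0,0,1]'|grep ft; python3 st.py; python3 -m handwheel '[0,0,0,0,0,0,1]'|grep ft; python3 st.py
```

```text
ft_force: [-0.2, -3.7, -1.0]
t 14.20 face a,y,b mm [163.1  -1.4  15.6] grip [-62.7  -1.4  15.6] F lane [-3.64  0.83 -0.7 ] tq [-0.72 -0.03  0.05]
ft_force: [0.1, -5.2, -1.1]
t 14.30 face a,y,b mm [163.2  -1.6  15.5] grip [-62.6  -1.5  15.7] F lane [-5.22  0.75 -0.67] tq [-1.06 -0.17  0.11]
ft_force: [0.6, -5.7, -0.5]
t 14.40 face a,y,b mm [163.2  -1.7  15.6] grip [-62.6  -1.6  15.8] F lane [-5.7   0.33  0.03] tq [-1.06 -0.13  0.16]
```

```bash
python3 -m handwheel '[0,-0.02,0,0,0,0,1, 0,-0.03,0,0,0,0,1, 0,-0.05,0,0,0,0,1, 0,-0.1,0,0,0,0,1, 0,-0.1,0,0,0,0,1]'; python3 st.py
python3 - <<'E'
from h import *
import pickle
f=grab("top"); g=grab("scene"); pickle.dump(f,open("top8.pkl","wb")); a=f["frame"][180:255,70:170]; b=g["frame"][155:230,340:440]
im=np.hstack([a,b])[:,:,::-1]; cv2.imwrite("pics/push8.png",cv2.resize(im,None,fx=4,fy=4,interpolation=cv2.INTER_CUBIC))
E
```

```text
t: 14.9
tool_pos: [0.5426, -0.0708, 0.0867]
tcp_rot: [-0.023, 0.708, 0.086, 0.701]
ft_force: [-0.0, 0.7, -1.0]
width: 0.0127
t 14.90 face a,y,b mm [133.6  -0.9  15.7] grip [-92.2  -0.9  15.4] F lane [ 0.63 -0.12 -1.01] tq [-0.15 -0.02  0.04]
```

View pics/push8.png

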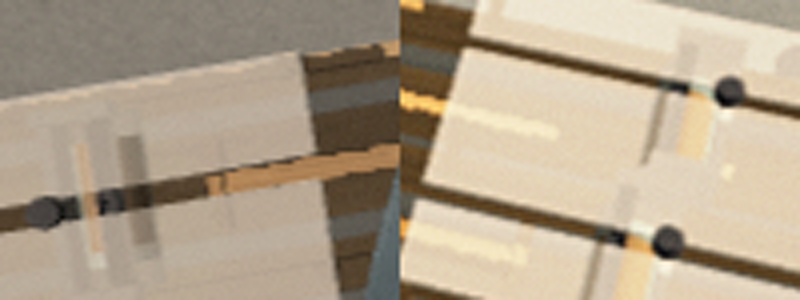

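```bash
python3 -m handwheel '[0,-0.3,0,0,0,0,1, 0,-0.3,0,0,0,0,1, 0,-0.3,0,0,0,0,1, 0,-0.3,0,0,0,0,1, 0,-0.3,0,0,0,0,1]'; python3 -m handwheel '[0,-0.3,0,0,0,0,1, 0,-0.25,0,0,0,0,1, -0.4,0,0,0,0,0,1, -0.4,0,0,0,0,0,1, 0,0,0,0,0,0,1]'; python3 st.py
python3 - <<'E'
from h import *
import pickle
f=grab("top"); pickle.dump(f,open("top9.pkl","wb")); save(f,"top9.png",(60,180,360,300),2.6)
q=Rot.from_quat([.025,.706,-.026,.707]); M=q.as_matrix(); print(np.degrees(np.arctan2(M[1,1],M[0,1])),M[2,1])
s=arm.state(); R=Rot.from_quat(s["tcp_rot"])
fr=plan([.4538,-.3274,.165],RT(np.radians(85.75),0),7,c=1)
E
```

```text
t: 15.5
tool_pos: [0.5655, -0.219, 0.0734]
tcp_rot: [-0.023, 0.708, 0.086, 0.701]
ft_force: [-0.2, 0.6, -0.5]
width: 0.0123
t: 16.0
tool_pos: [0.5783, -0.2817, 0.1544]
tcp_rot: [-0.025, 0.705, 0.083, 0.704]
ft_force: [0.8, -1.1, -0.3]
width: 0.0125
t 16.00 face a,y,b mm [-73.7  -1.7 100.3] grip [-299.5   -1.5  101.5] F lane [-1.24 -0.59 -0.17] tq [-0.14 -0.05 -0.  ]
85.86573639571654 -0.0013625641015380316
dist [-0.1235 -0.0467  0.0133] turn deg [13.05 -0.38 -4.83]
-0.023, -0.037, -0.185, 0.041, -0.001, -0.015, 1, 
-0.022, -0.043, -0.183, 0.041, -0.001, -0.015, 1, 
-0.022, -0.050, -0.182, 0.041, -0.001, -0.015, 1, 
-0.022, -0.056, -0.180, 0.041, -0.001, -0.015, 1, 
-0.021, -0.062, -0.178, 0.041, -0.001, -0.015, 1, 
-0.020, -0.068, -0.176, 0.041, -0.001, -0.015, 1, 
-0.020, -0.074, -0.174, 0.041, -0.001, -0.015, 1,
```

View pics/top9.png

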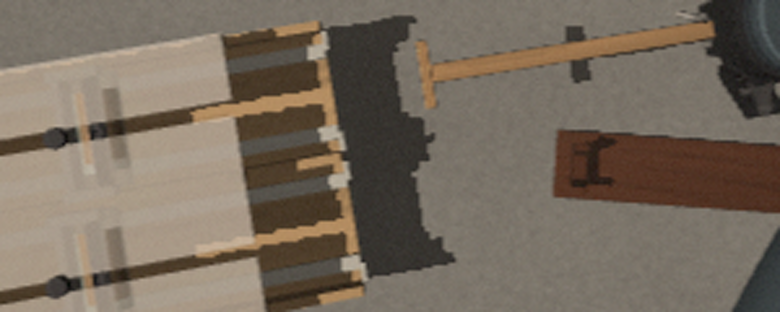

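```bash
python3 -m handwheel '[-0.023,-0.037,-0.185,0.041,-0.001,-0.015,1, -0.022,-0.043,-0.183,0.041,-0.001,-0.015,1, -0.022,-0.05,-0.182,0.041,-0.001,-0.015,1, -0.022,-0.056,-0.18,0.041,-0.001,-0.015,1, -0.021,-0.062,-0.178,0.041,-0.001,-0.015,1]'; python3 -m handwheel '[-0.02,-0.068,-0.176,0.041,-0.001,-0.015,1, -0.02,-0.074,-0.174,0.041,-0.001,-0.015,1, 0,0,0,0,0,0,1, 0,0,0,0,0,0,1]'
python3 - <<'E'
from h import *
import pickle
plan([.4538,-.3274,.1],RT(np.radians(85.75),0),2,c=1); print(arm.state()["joints"])
for n in ["top","wrist"]:
    f=grab(n); pickle.dump(f,open(n+"10.pkl","wb")); save(f,n+"10.png",(215,170,405,290) if n=="top" else None,4 if n=="top" else 1.5)
E
```

```text
t: 16.55
tool_pos: [0.4855, -0.3118, 0.1568]
tcp_rot: [0.013, 0.711, 0.008, 0.703]
ft_force: [-0.2, -0.6, -0.7]
width: 0.0122
t: 16.95
tool_pos: [0.4513, -0.3253, 0.1614]
tcp_rot: [0.027, 0.71, -0.023, 0.704]
ft_force: [0.0, -0.3, -0.4]
width: 0.0126
dist [ 0.0025 -0.0021 -0.0614] turn deg [ 0.19 -0.48 -0.37]
0.307, -0.011, 0.016, 0.002, -0.005, -0.004, 1, 
0.307, -0.010, 0.014, 0.002, -0.005, -0.004, 1, 
[-7.38505768e-01  3.92992952e-01 -1.45933708e-01  1.04243039e+00
 -1.86725593e-04  9.03214781e-01]
```

View pics/top10.png

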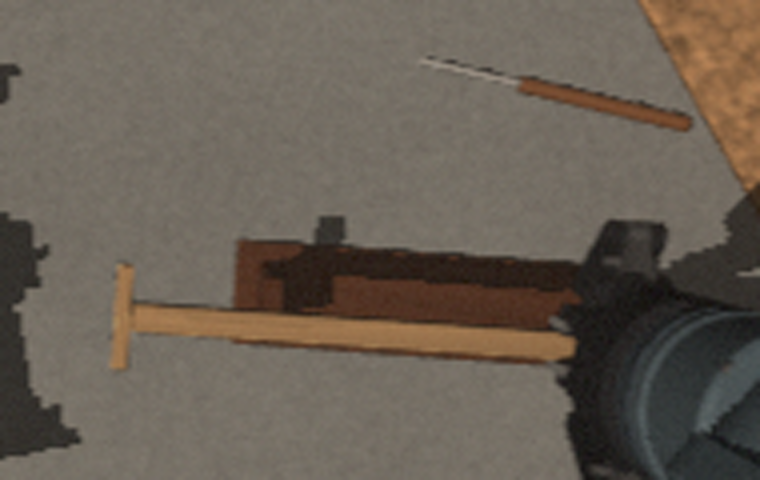

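View pics/wrist10.png

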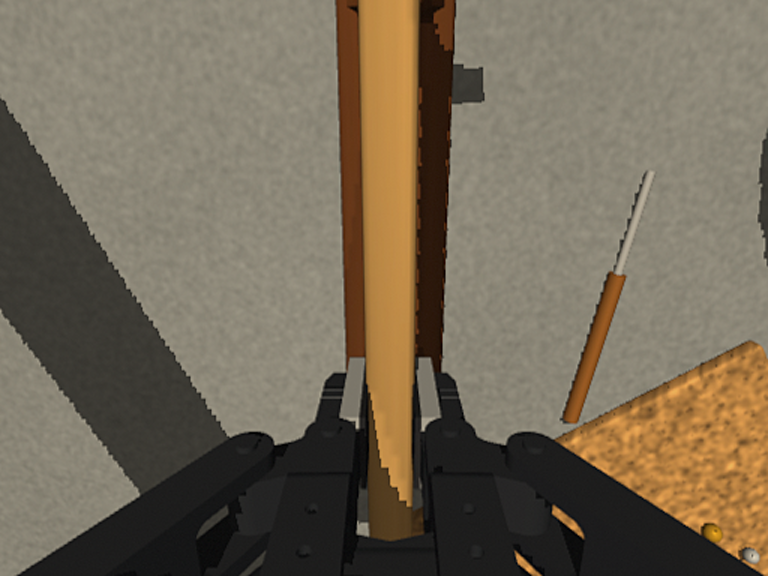

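```bash
python3 -m handwheel '[0.307,-0.01,0.016,0.002,-0.005,-0.004,1, 0.307,-0.01,0.014,0.002,-0.005,-0.004,1, 0.3,0,0,0,0,0,1, 0,0,0,0,0,0,1, 0,0,0,0,0,0,1]'
python3 - <<'E'
from h import *
f=grab("top"); s=arm.state(); R=Rot.from_quat(s["tcp_rot"])
print(s["tool_pos"])
plan([.4538,-.3274,.0415],RT(np.radians(85.75),0),1,c=1)
save(f,"top11.png",(215,170,405,290),4)
im=f["frame"].astype(int)
g=grab("scene"); save(g,"scene11.png",(170,100,290,190),6)
E
```

```text
t: 17.55
tool_pos: [0.4543, -0.3274, 0.0706]
tcp_rot: [0.026, 0.707, -0.026, 0.706]
ft_force: [-0.6, 0.3, -0.0]
width: 0.0126
[ 0.45510442 -0.3282307   0.07175853]
dist [-0.0013  0.0008 -0.0303] turn deg [0.04 0.06 0.11]
0.303, 0.008, -0.014, 0.001, 0.001, 0.003, 1,
```

View pics/scene11.png

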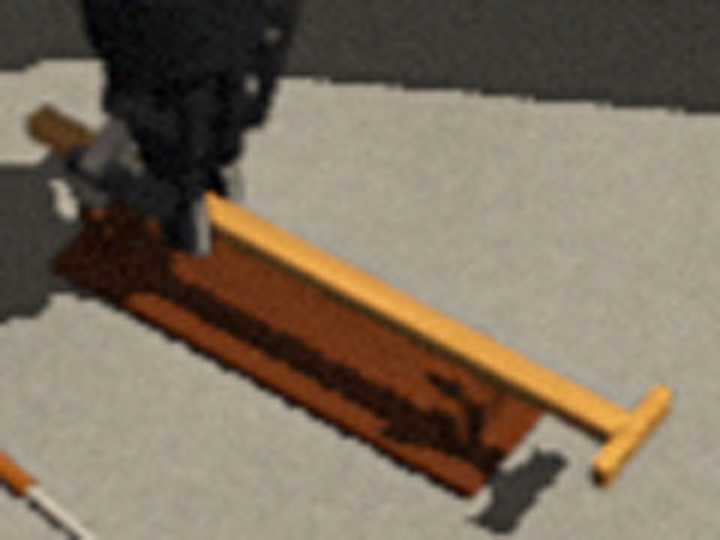

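View pics/top11.png

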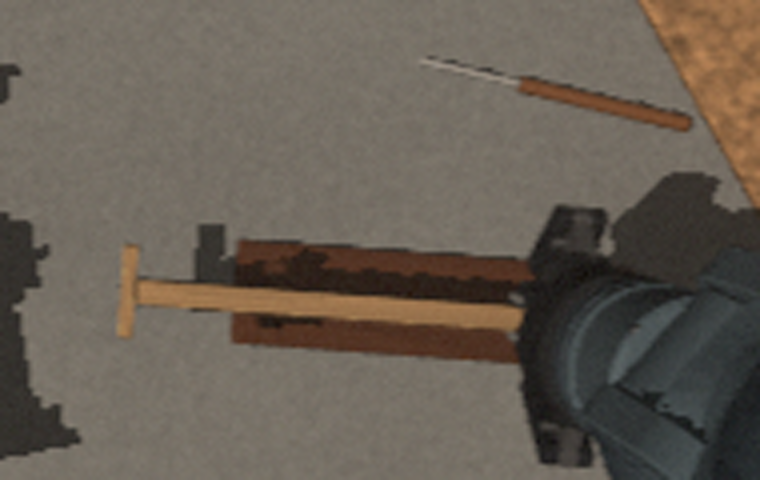

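```bash
python3 -m handwheel '[0.15,0,-0.006,0,0,0,1, 0.08,0,0,0,0,0,1, 0.04,0,0,0,0,0,1, 0.02,0,0,0,0,0,1, 0,0,0,0,0,0,1]'; python3 -c "
from h import *
s=arm.state();print(s['tool_pos'],s['ft_force'],s['torque'])"
```

```text
t: 18.15
tool_pos: [0.4537, -0.3281, 0.0421]
tcp_rot: [0.026, 0.707, -0.027, 0.707]
ft_force: [0.5, -0.2, 0.0]
width: 0.0124
[ 0.45371456 -0.32806145  0.04208284] [ 0.49065636 -0.22034298  0.00215281] [-0.07775976  0.04923882 -0.00737782]
```

```bash
python3 -m handwheel '[0.008,0,0,0,0,0,1, 0.004,0,0,0,0,0,1, 0,0,0,0,0,0,1]'; python3 -m handwheel '[0,0,0,0,0,0,0.7, 0,0,0,0,0,0,0.4, 0,0,0,0,0,0,0, 0,0,0,0,0,0,0, 0,0,0,0,0,0,0]'
python3 - <<'E'
from h import *
f=grab("top"); save(f,"top12.png",(215,170,405,290),4)
g=grab("scene"); save(g,"scene12.png",(170,100,290,190),6)
f=grab("wrist"); save(f,"wrist12.png",s=1.5)
E
```

```text
t: 18.45
tool_pos: [0.4539, -0.3283, 0.0412]
tcp_rot: [0.025, 0.706, -0.027, 0.707]
ft_force: [-0.1, -0.8, 1.7]
width: 0.0124
t: 18.95
tool_pos: [0.4536, -0.3279, 0.0406]
tcp_rot: [0.026, 0.707, -0.027, 0.707]
ft_force: [-0.2, 0.5, -0.1]
width: 0.0815
```

View pics/scene12.png

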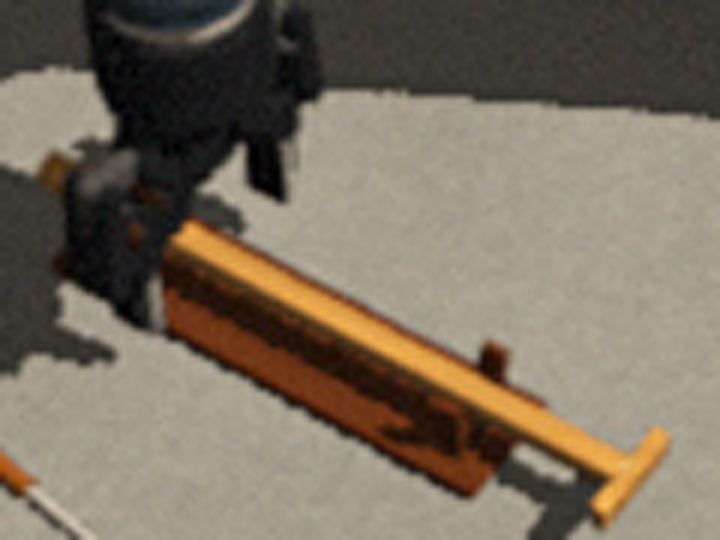

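View pics/wrist12.png

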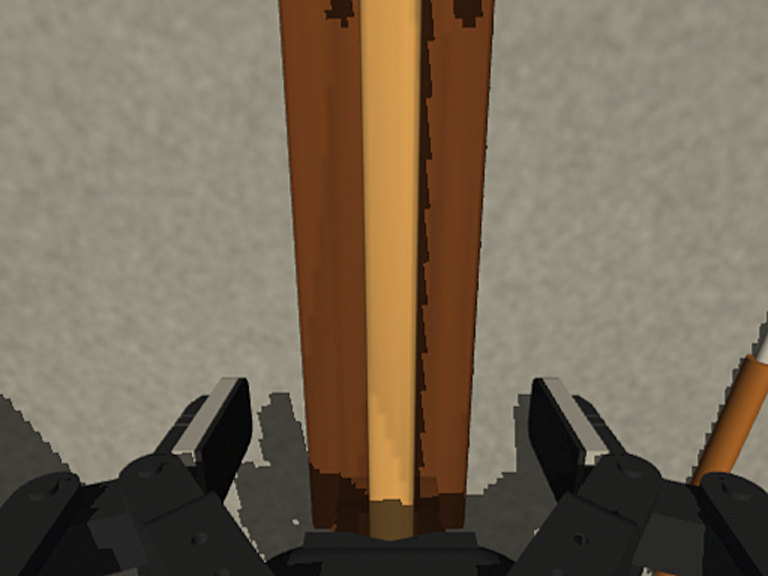

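Paddle released and lying in the rest. Retreat straight up, and look.

```bash
python3 -m handwheel '[-0.2,0,0,0,0,0,0, -0.4,0,0,0,0,0,0, -0.4,0,0,0,0,0,0, -0.4,0,0,0,0,0,0, -0.2,0,0,0,0,0,0]'; python3 -m handwheel '[0,-0.4,-0.2,0,0,0,0, 0,-0.4,-0.2,0,0,0,0, 0,-0.2,-0.1,0,0,0,0, 0,0,0,0,0,0,0, 0,0,0,0,0,0,0]'
python3 - <<'E'
from h import *
import pickle
f=grab("top"); save(f,"top13.png",s=1.5); pickle.dump(f,open("top13.pkl","wb"))
g=grab("scene"); save(g,"scene13.png",s=1.5)
a=pickle.load(open("top0.pkl","rb")); 
for n,(u,v) in dict(head=(247,242.7),bar1=(301,245.5),bar2=(345,249),rear=(383,252)).items(): print(n,px(a,u,v),px(f,u,v))
E
```

```text
t: 19.6
tool_pos: [0.4548, -0.3288, 0.2047]
tcp_rot: [0.024, 0.705, -0.028, 0.708]
ft_force: [0.4, -0.6, 0.3]
width: 0.085
t: 20.1
tool_pos: [0.3961, -0.4237, 0.2006]
tcp_rot: [0.026, 0.707, -0.027, 0.707]
ft_force: [-0.3, -0.3, 0.1]
width: 0.0853
head [ 0.46534854 -0.10733664  0.03718668] [ 0.46565483 -0.10735684  0.04040674]
bar1 [ 0.45896891 -0.22788956  0.03695819] [ 0.45894614 -0.22791916  0.03673604]
bar2 [ 0.45100642 -0.32618797  0.03622332] [ 0.4512753  -0.32559336  0.03863275]
rear [ 0.44416155 -0.41117899  0.03546954] [ 0.44443965 -0.41037603  0.0377986 ]
```

View pics/top13.png

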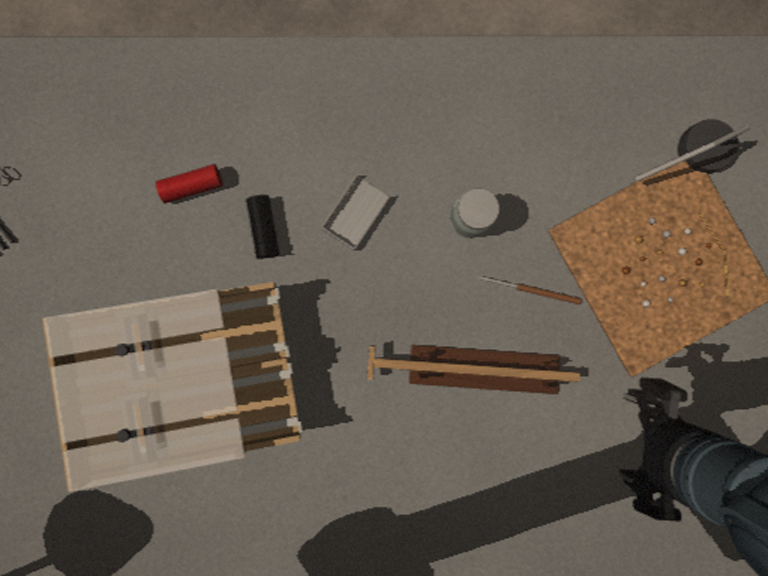

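View pics/scene13.png

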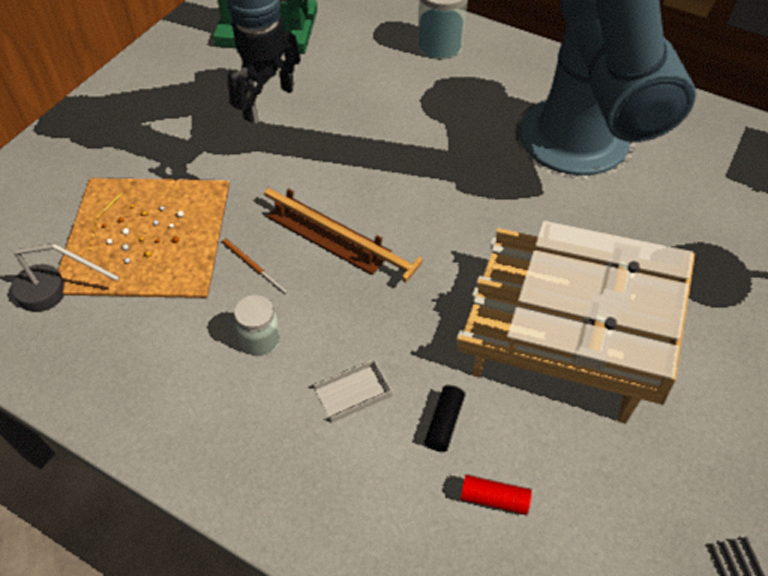

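```bash
python3 -c "
from cell import arm
print(arm.hand_in())"
```

```text
the job is handed in; nothing more can be done
None
```

The tube is parked against the back plate by itself, the paddle is back in its rest, and I handed the job in at about 20 s of the 67 s allowed.

- **Push:** I gripped the paddle and pushed the tube up the lane with its head. The roller showed at about 146 mm up the lane (paddle face position). It took at most about 7.3 N to pass, a little over the 7 N you gave.
- **Plate:** The paddle face stopped at about 163 mm and the force rose to about 5.7 N. I stopped pushing there.
- **Tube:** After I withdrew the paddle, the tube stayed put in every later picture. It looks the same under the cover as the parked tube in the second lane.
- **Paddle:** In the final top and scene pictures it lies in both notches, within a few millimetres of where it started.
- **Other items:** The jar, scoop, burnisher and the black and red look-alikes look unmoved. The gripper is open and clear of everything.

**Disagreements:**
- My first lane direction (98.2°) was about 1.2° off the refined fit (99.5°). I used the refined one, and the head still drifted up to about 2 mm sideways during the push.
- The fingers read about 12.4 mm on the 14 mm bar.
- One two-camera measurement of the head's height was about 8 mm off the depth reading, so I used depth.

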